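Clear the pile off the gluing bench

TASK

Take apart the pile on the bench from the top, one thing at a time: put the steel ring with the wide bore flat at the bottom of the tube, then the ring with the narrow bore on top of it in the tube, then the sanding block on the shorter rest and last the plywood blank on the longer, papered gluing board. The block and the blank must lie flat between the end cleats, in line with the board beneath and centred on it to within about a centimetre. Set everything down rather than dropping or throwing it, let go of it, and leave the glue bottle, hammer and pliers where they are.

Things in the scene. Friction and masses are not known exactly. Their poses are not given: they have to be found in the camera images.
- wide_bore_ring: Steel spacer ring with a wide bore: 38 mm outside diameter, 26 mm bore, 18 mm high, 85 g. Origin at the centre of its underside, z up. At the start it lies flat on top of the sanding block, on the block's long centre line 30 mm to one side of the middle (which side varies); the other ring lies 60 mm away at the other side. Pinch it across the block's short side, where there is free room.
- narrow_bore_ring: Steel spacer ring with a narrow bore: 38 mm outside diameter, 14 mm bore, 12 mm high, 92 g. Origin at the centre of its underside, z up. At the start it lies flat on top of the sanding block beside the wide-bore ring. In the tube it can hang askew on the flare; a light press on top sends it home.
- sanding_block: Sanding block, brown cork on a thin grey sole: 120 mm (x) by 54 mm (y) by 28 mm high, about 110 g. Origin at the centre of its underside, x along its length, z up. At the start it lies flat, lengthwise and about central on the plywood blank, with both rings on it.
- plywood_blank: Light plywood blank, a plain rectangular board: 170 mm (x) by 64 mm (y) by 18 mm thick, about 125 g. Origin at the centre of its underside, x along its length, z up. It lies on the bench as the bottom of the pile.
- spacer_tube: Grey open tube on a dark round foot (68 mm across, 6 mm high), fixed upright. Origin at the centre of the foot's underside, z up. Inside diameter 42 mm; inner floor 6 mm, rim 33 mm above the origin. The top 5 mm flare to 50 mm inside, 58 mm outside; below it is 50 mm outside. The upper ring ends 3 mm proud of the rim: hold rings near their top edge, so that they enter before you let go.
- block_rest: The shorter rest, for the sanding block: a grey board 156 mm (x) by 70 mm (y) by 12 mm thick, fixed to the bench, with a dark wooden cleat (10 mm wide, 10 mm high) across each end; 136 mm clear between the cleats, long sides open. Origin at the centre of its underside, x along its length, z up; its flat top is 12 mm above the origin.
- gluing_board: The longer gluing board, for the plywood blank: a brown wooden board covered with white paper, 206 mm (x) by 80 mm (y) by 12 mm thick, fixed to the bench, with a dark wooden cleat (10 mm wide, 10 mm high) across each end; 186 mm clear between the cleats, long sides open. Origin at the centre of its underside, x along its length, z up; its flat top is 12 mm above the origin.
- glue_bottle: Bystander: white glue bottle with a nozzle, 52 mm across and 187 mm high, upright beyond the work. Origin at the centre of its underside.
- hammer: Bystander: hammer with a handle, 260 mm long, lying on the bench beyond the work. Leave it alone. Origin near the middle of its length.
- pliers: Bystander: pliers with blue grips, about 175 mm long, lying on the bench beyond the work. Leave them alone. Origin at the pivot.
There are look-alikes about, which are no part of the job. What is shaped like the plywood_blank but yellow is not meant. What is shaped like the narrow_bore_ring but blue is not meant.

How it is judged (in metres and radians):
On the way, in this order (a step that is already met when the one before it is completed fails the run):
1. the wide-bore ring lies at the bottom of the tube (horizontal distance between wide_bore_ring and spacer_tube below 0.004 m and z of wide_bore_ring in the frame of spacer_tube between 0.003 and 0.009 m and angle between wide_bore_ring's own z axis and vertical below 0.12 rad and linear speed of wide_bore_ring below 0.02 m/s and angular speed of wide_bore_ring below 0.2 rad/s), for 0.2 s.
2. the narrow-bore ring lies on it in the tube (horizontal distance between narrow_bore_ring and spacer_tube below 0.004 m and z of narrow_bore_ring in the frame of spacer_tube between 0.021 and 0.027 m and angle between narrow_bore_ring's own z axis and vertical below 0.12 rad and linear speed of narrow_bore_ring below 0.02 m/s and angular speed of narrow_bore_ring below 0.2 rad/s), for 0.2 s.
3. the sanding block lies on its rest (x of sanding_block in the frame of block_rest between -0.012 and 0.012 m and y of sanding_block in the frame of block_rest between -0.012 and 0.012 m and z of sanding_block in the frame of block_rest between 0.009 and 0.015 m and angle between the x axis of sanding_block and the x axis of block_rest, either way round below 0.17 rad and angle between sanding_block's own z axis and vertical below 0.08 rad and linear speed of sanding_block below 0.02 m/s and angular speed of sanding_block below 0.2 rad/s), for 0.2 s.
4. the plywood blank lies on the gluing board (x of plywood_blank in the frame of gluing_board between -0.012 and 0.012 m and y of plywood_blank in the frame of gluing_board between -0.012 and 0.012 m and z of plywood_blank in the frame of gluing_board between 0.009 and 0.015 m and angle between the x axis of plywood_blank and the x axis of gluing_board, either way round below 0.17 rad and angle between plywood_blank's own z axis and vertical below 0.08 rad and linear speed of plywood_blank below 0.02 m/s and angular speed of plywood_blank below 0.2 rad/s), for 0.2 s.
At the end, for the whole second after the job is handed in: Wide-bore ring at the tube bottom, narrow-bore ring flat on it (4 mm off axis, 3 mm in height); block on the shorter rest, blank on the longer board, each flat, within 12 mm of centre along and across, 3 mm in height and 0.17 rad in line; all at rest (all of step 1 and all of step 2 and all of step 3 and all of step 4); the robot touches nothing.
It fails at once if the glue bottle is moved more than 25 mm (distance of glue_bottle from where it was at the start of the episode above 0.025 m).
It fails at once if the hammer is moved more than 25 mm (distance of hammer from where it was at the start of the episode above 0.025 m).
It fails at once if the pair of pliers is moved more than 25 mm (distance of pliers from where it was at the start of the episode above 0.025 m).
It fails at once if a ring is dropped or thrown (faster than 0.8 m/s while not held, as after a fall of over 30 mm) ((linear speed of wide_bore_ring above 0.8 m/s and contact force between the fingers and wide_bore_ring below 0.05 N) or (linear speed of narrow_bore_ring above 0.8 m/s and contact force between the fingers and narrow_bore_ring below 0.05 N)).
It fails at once if the block or the blank is dropped or thrown (faster than 0.8 m/s while not held, as after a fall of over 30 mm) ((linear speed of sanding_block above 0.8 m/s and contact force between the fingers and sanding_block below 0.05 N) or (linear speed of plywood_blank above 0.8 m/s and contact force between the fingers and plywood_blank below 0.05 N)).
It also fails if it takes over 136 s, if anything falls off the work surface, if the arm or the gripper's body presses on something with over 40 N, if the wrist force passes 120 N, or if a joint passes its speed limit or range.

ROBOT

A 7-joint arm with a two-finger parallel gripper is mounted at the origin on the work surface. World frame = base frame: x ahead of the robot, y to its left, z up, the work surface at z = 0. Lengths are in mm, angles in rad, forces in N, time in s.
With the tool pointing down it reaches from about 400 to 925 mm from the base axis. Payload 4.1 kg.
Tool frame: the origin (TCP) lies at the very end of the fingers, on their centre line; the grasp point (between the pads) lies 19 mm behind it; z points along the fingers, x is the direction in which the jaws open and shut, and the axes are right-handed (so a half turn about z gives the same grasp; the last joint's range is limited). The gripper opens to 85 mm and grips with 20 to 120 N. Pads are 22 mm wide; open, the fingers measure 114 mm over their backs; the gripper's body (76 mm by 85 mm) begins 54 mm behind the grasp point. The pads swing forward as they close: fully open they stand 13 mm farther back than shut.
Start: joints at [1.023, 0.398, 0.045, 1.537, -0.019, 1.207, -0.051], TCP at [282.065, -585.647, 231.347] pointing down, gripper open.
Joint ranges: [-2.82, 2.82], [-0.49, 2.23], [-1.37, 1.46], [0, 2.46], [-1.36, 4.5], [0.23, 2], [-2.94, 2.94]. Speed limits (rad/s): [2.57, 2.57, 3.14, 3.14, 3.14, 3.14, 3.14].

INTERFACE

Orientations are given as a rotation vector (axis times angle).
In Python, from workcell import env, vision, models gives the robot as it stands.
- The arm moves only by the tool jog_arm, never from a script. Its argument "deltas" is a list of rows, each a list of 2 entries, a list of its own where there are three numbers: the shift along the tool's x, y, z as a fraction of full scale, then the turn about the tool's z as a fraction of full scale. In form: [[[dx, dy, dz], yaw], ...]. A call has 1 to 8 rows; each row is the pose to reach, as a shift and turn from the pose commanded when the call began, along the tool's axes at that moment, turning the shorter way round; what a row does not reach only later rows make up. Full scale, the value 1, is 500 mm for a shift and 2 pi rad for a turn. A row lasts 1/10 s, in which the tool goes at most 50 mm and 8.59 degrees, less where a joint would pass 70% of its speed; a pose out of reach is approached as far as the arm can. A call with a number of a shift or a turn outside -1 to 1 is refused whole. A call with a gripper value outside its range is refused whole. "fingers" is the closure, from 0 (fully open) to 1 (shut), set as the call begins (left out, the last holds). The fingers move at their own pace and stop on an object; "force" is the grip in N (left out, the last holds). Time passes only in rows, so rows that repeat a pose let the fingers close. It gives the time, the measured TCP pose, the force and the opening at its end, in the units of the state.
- env.read_state(): the state, without advancing time (a new reading comes with each control period).
- vision.camera(name): name is "side" or "top"; returns a dict with "pixels" (384x512x3 uint8, blue, green, red), "intrinsics" (3x3 intrinsics, pixels), "R" (3x3) and "t" (3): a world point X has camera coordinates R X + t. Camera axes: x right, y down, z forward; pixel columns grow to the right and rows downward; lengths in mm; the calibration is good to about 2 mm. A picture is of the moment at which its call begins. There is no depth.
- env.job_done(): hands the job in, once; it reports no verdict.
Trained networks look in the newest picture that a camera, given by its name, has taken for a name from the list of things; names that differ only in an ending like _2 or _b are one class to them, and where a whole thing is asked for, a point or a joint stands for the part that bears it (a point fixed in the world has none). Each returns a list of dicts, best first, with "conf" (0 to 1); they miss things now and then, are a little off and sometimes report something else, mostly with a low value. They report only what shows in the picture. A call takes as long as a camera call. They do not tell look-alikes from the thing itself.
- models.trace(camera, target): "mask" (384x512 bool, what is visible of it) and "centre" ([column, row] in pixels, amid what is visible of it).
- models.landmark_of(camera, target): "centre" ([column, row] in pixels: a listed point, or the origin of a listed thing).
The state is a dict: "t": time; "joint_positions": joint angles; "qd": joint speeds; "joint_torque": joint torques, N m; "position": TCP position; "orientation": TCP orientation; "force": force on the tool from outside, world axes, zero at the start; "moment": the same for the moment, N m; "grip_width": opening from 0.0 (shut) to 1.0 (fully open).
Only numpy, scipy, OpenCV 4.12 (cv2) and the standard library are available. Lean on these libraries where they do the work, as an engineer would, in place of code of your own. Each camera call takes 0.05 s, during which the arm holds its last target.

## Working session

There is one attempt and no reset: what is moved stays moved. The work goes in short steps, Python scripts to look and compute and a tool call to move; the robot and the scene stay as the last step left them, time stands still between calls to the robot, and variables do not carry over. Pictures are saved under pics/ and viewed, and the job is handed in when it is done.

Besides the shell and the picture viewer there is one more tool, called as name([rows], argument=value, ...), one row to a line, values as JSON. jog_arm: Moves the arm, as the interface text tells. Shift numbers are shares of 500 mm and turn numbers shares of 2 pi rad, none past 1 either way. Its arguments: {"type":"object","properties":{"deltas":{"type":"array"},"fingers":{"type":"number"},"force":{"type":"number"}},"required":["deltas"]}

```bash
ls; mkdir -p pics; python3 - <<'E'
from workcell import env, vision, models
import cv2
s=env.read_state();print(s)
for n in("side","top"):
    c=vision.camera(n);cv2.imwrite(f"pics/{n}0.png",c["pixels"]);print(n,c["intrinsics"],c["R"],c["t"])
E
```

```text
pics
{'t': 0.0, 'joint_positions': array([ 1.02301435,  0.39922403,  0.04504138,  1.53789608, -0.01871585,
        1.20690443, -0.05069532]), 'qd': array([ 4.55406623e-05,  2.27613741e-04, -9.10559902e-04,  5.13289099e-04,
        1.12736688e-03, -8.61117972e-04, -1.41287066e-03]), 'joint_torque': array([ 1.30414075e-03, -4.75123215e+01,  1.36556190e+00, -2.54215658e+01,
        1.16797604e-02,  9.45413631e-03,  2.65904384e-05]), 'position': array([ 281.75337635, -585.04354805,  230.23576881]), 'orientation': array([-2.65932211,  1.67080159,  0.00277406]), 'force': array([0.22802891, 0.06838117, 0.09606246]), 'moment': array([-0.02043032,  0.01849799,  0.00078257]), 'grip_width': 1.0002705227321342}
side [[425.88519299   0.         260.07320063]
 [  0.         425.88519299 193.87126647]
 [  0.           0.           1.        ]] [[ 0.96894672 -0.24720092 -0.00582695]
 [-0.19684248 -0.75686776 -0.62322086]
 [ 0.14965054  0.6050148  -0.78202418]] [-541.85685981  157.46268989  899.74665178]
top [[360.80649897   0.         250.46270032]
 [  0.         360.80649897 197.16744561]
 [  0.           0.           1.        ]] [[-0.00627895 -0.99997718 -0.00249285]
 [-0.98940655  0.00657411 -0.14502224]
 [ 0.14503532  0.00155586 -0.98942526]] [ -2.18466856 567.22458652 826.20649994]
```

View pics/side0.png

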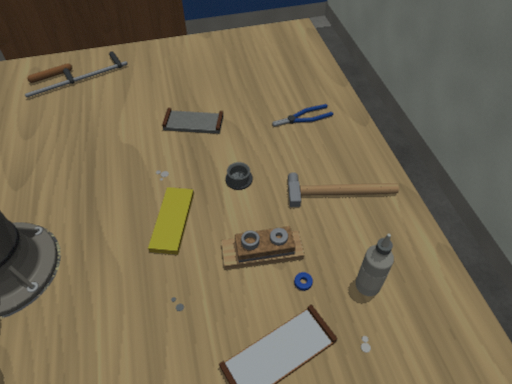

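View pics/top0.png

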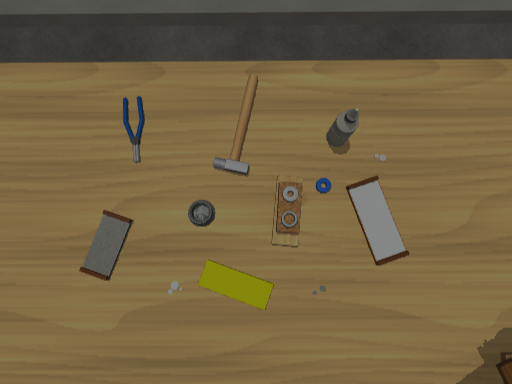

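The pile is at (262,243) in side and (288,210) in top. The tube is at (239,176) and (202,212), the grey rest at (193,121) and (107,245), and the white gluing board at (279,350) and (377,220). The yellow board and the blue ring are the look-alikes. Next I'll take an enlarged crop and measurements.

```bash
cat > h.py <<'E'
import numpy as np, cv2
from workcell import env, vision, models
def cast(c,px,z):
    px=np.atleast_2d(np.asarray(px,float))
    d=np.c_[px,np.ones(len(px))]@np.linalg.inv(c["intrinsics"]).T@c["R"]
    o=-c["R"].T@c["t"]
    return o+d*((z-o[2])/d[:,2])[:,None]
def proj(c,X):
    p=(np.atleast_2d(X)@c["R"].T+c["t"])@c["intrinsics"].T
    return p[:,:2]/p[:,2:]
def tri(cs,pxs):
    A=[];b=[]
    for c,p in zip(cs,pxs):
        d=c["R"].T@np.linalg.inv(c["intrinsics"])@np.array([*p,1.]);d/=np.linalg.norm(d)
        P=np.eye(3)-np.outer(d,d);A.append(P);b.append(P@(-c["R"].T@c["t"]))
    return np.linalg.solve(sum(A),sum(b))
E
python3 - <<'E'
from h import *
cs={n:vision.camera(n) for n in("side","top")}
zs=dict(wide_bore_ring=46+0,narrow_bore_ring=46,sanding_block=18,plywood_blank=0,spacer_tube=0,block_rest=0,gluing_board=0)
for t,z in zs.items():
    for n,c in cs.items():
        for r in models.landmark_of(n,t)[:3]:
            print(t,n,round(r["conf"],2),np.round(r["centre"],1),np.round(cast(c,r["centre"],z)[0],1))
    
for n,t in((n,t) for n in cs for t in zs):
    for i,r in enumerate(models.trace(n,t)[:2]):
        print("tr",n,t,round(r["conf"],2),np.round(r["centre"]),r["mask"].sum()); np.save(f"m_{n}_{t}_{i}.npy",r["mask"])
a=cs["side"]["pixels"][215:295,210:330];b=cs["top"]["pixels"][165:255,255:345]
cv2.imwrite("pics/crop.png",np.hstack([cv2.resize(a,(480,320),interpolation=cv2.INTER_CUBIC),cv2.resize(b,(320,320),interpolation=cv2.INTER_CUBIC)]))
E
```

```text
wide_bore_ring side 0.53 [280.2 237.6] [ 577.2 -100.6   46. ]
wide_bore_ring side 0.49 [248.9 243.6] [510.5 -98.5  46. ]
wide_bore_ring side 0.19 [237.2 182.1] [522.8  70.1  46. ]
wide_bore_ring top 0.57 [288.5 219.3] [512.9 -95.7  46. ]
narrow_bore_ring side 0.81 [303.9 279.2] [ 595.5 -204.2   46. ]
narrow_bore_ring side 0.62 [278.8 237.9] [ 574.2 -100.6   46. ]
narrow_bore_ring top 0.6 [289.1 194.5] [572.4 -98.4  46. ]
narrow_bore_ring top 0.58 [323.1 183.4] [ 598.8 -180.7   46. ]
sanding_block side 0.58 [266. 245.] [548.5 -93.9  18. ]
sanding_block top 0.62 [289.7 209.6] [ 539.1 -102.    18. ]
plywood_blank side 0.57 [258.2 255. ] [ 528.7 -103.2    0. ]
plywood_blank top 0.83 [287.3 211. ] [537.6 -97.9   0. ]
plywood_blank top 0.56 [238.4 283.5] [361.   24.9   0. ]
plywood_blank top 0.32 [243.1 123.7] [766.3  12.1   0. ]
spacer_tube side 0.69 [236.3 179.9] [528.4 116.1   0. ]
spacer_tube top 0.81 [198.4 212.4] [535.6 124.9   0. ]
block_rest side 0.92 [196.1 123. ] [464.8 346.3   0. ]
block_rest side 0.16 [292.1 120.4] [724.8 289.2   0. ]
block_rest top 0.59 [107.9 243.6] [459.4 34
[... 313 characters left out ...]
.75 [302. 282.] 254
tr side narrow_bore_ring 0.65 [280. 232.] 231
tr side sanding_block 0.66 [264. 245.] 1232
tr side plywood_blank 0.96 [170. 221.] 1968
tr side plywood_blank 0.78 [243. 264.] 878
tr side spacer_tube 0.77 [238. 178.] 609
tr side block_rest 0.92 [193. 121.] 1188
tr side gluing_board 0.78 [280. 353.] 4789
tr top narrow_bore_ring 0.48 [287. 191.] 162
tr top narrow_bore_ring 0.46 [325. 184.] 165
tr top sanding_block 0.95 [290. 213.] 778
tr top plywood_blank 0.97 [238. 282.] 2054
tr top plywood_blank 0.83 [279. 229.] 723
tr top block_rest 0.58 [108. 248.] 1937
tr top block_rest 0.43 [286. 234.] 531
tr top gluing_board 0.57 [377. 220.] 2857
tr top gluing_board 0.46 [136. 130.] 652
```

View pics/crop.png

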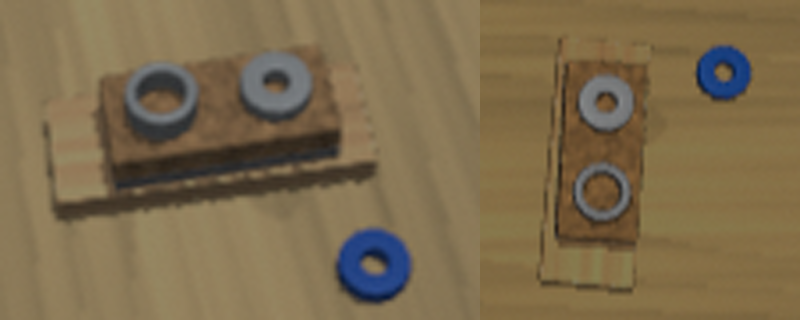

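```bash
cat > fit.py <<'E'
from h import *
from scipy.optimize import minimize
from scipy.spatial import ConvexHull
S=6
def box(x,y,a,z0,z1,L,W):
    c,s=np.cos(a),np.sin(a)
    return np.array([[x+c*u-s*v,y+s*u+c*v,z] for z in(z0,z1) for u in(-L/2,L/2) for v in(-W/2,W/2)])
def cyl(x,y,z0,z1,d,n=48):
    t=np.linspace(0,2*np.pi,n,endpoint=False)
    return np.concatenate([np.c_[x+d/2*np.cos(t),y+d/2*np.sin(t),0*t+z] for z in(z0,z1)])
def render(c,pts,roi):
    x0,x1,y0,y1=roi
    p=proj(c,pts);p=p[ConvexHull(p).vertices]
    im=np.zeros(((y1-y0)*S,(x1-x0)*S),np.float32)
    q=((p+0.5-[x0,y0])*S-0.5)
    cv2.fillConvexPoly(im,np.round(q*16).astype(np.int32),1.0,shift=4)
    return cv2.resize(im,(x1-x0,y1-y0),interpolation=cv2.INTER_AREA)
def fit(c,mask,roi,model,p0,steps):
    x0,x1,y0,y1=roi;m=mask[y0:y1,x0:x1].astype(np.float32)
    def f(p):
        r=render(c,model(*p),roi);return np.abs(r-m).sum()/m.sum()
    p0=np.array(p0,float);sim=[p0]+[p0+np.eye(len(p0))[i]*steps[i] for i in range(len(p0))]
    o=minimize(f,p0,method="Nelder-Mead",options=dict(initial_simplex=sim,xatol=.02,fatol=1e-5,maxiter=600))
    return o.x,o.fun
E
python3 - <<'E'
from fit import *
cs={n:vision.camera(n) for n in("side","top")}
for n,c in cs.items():
    hsv=cv2.cvtColor(c["pixels"],cv2.COLOR_BGR2HSV)
    for nm,X in dict(wide=(512,-96,64),narrow=(573,-99,58),cork=(542,-98,46),ply=(465,-97,18),bench=(620,-60,0),paper=(513,-320,12),rest=(462,347,12),tube=(535,124,33),blue=(600,-200,10)).items():
        p=np.round(proj(c,[X])[0]).astype(int)
        print(n,nm,p,hsv[p[1]-1:p[1]+2,p[0]-1:p[0]+2].reshape(-1,3)[[0,4,8]].tolist())
a=cs["side"]["pixels"];vis=np.vstack([np.hstack([cv2.resize(a[100:145,150:240],(400,200)),cv2.resize(a[155:200,195:285],(400,200))]),
 np.hstack([cv2.resize(cs["top"]["pixels"][190:235,160:250],(400,200)),cv2.resize(cs["top"]["pixels"][205:285,70:150],(400,200))])])
cv2.imwrite("pics/crop2.png",vis)
E
```

```text
side wide [249 238] [[13, 63, 65], [16, 113, 99], [15, 113, 111]]
side narrow [278 234] [[108, 18, 70], [15, 9, 55], [14, 80, 70]]
side cork [264 240] [[15, 111, 120], [16, 113, 124], [16, 113, 117]]
side ply [228 255] [[22, 86, 149], [20, 92, 147], [17, 101, 149]]
side bench [293 230] [[19, 92, 130], [19, 97, 131], [17, 103, 138]]
side paper [279 354] [[94, 12, 155], [98, 13, 157], [98, 13, 158]]
side rest [195 120] [[60, 8, 101], [50, 8, 98], [60, 8, 101]]
side tube [238 168] [[90, 13, 39], [70, 18, 42], [105, 12, 41]]
side blue [304 285] [[110, 179, 128], [110, 188, 134], [110, 185, 135]]
top wide [289 219] [[17, 148, 119], [16, 144, 115], [16, 146, 103]]
top narrow [290 193] [[16, 142, 88], [16, 146, 117], [16, 148, 114]]
top cork [289 207] [[16, 142, 113], [16, 141, 121], [16, 140, 102]]
top ply [288 240] [[25, 107, 134], [24, 107, 134], [20, 117, 135]]
top bench [272 179] [[19, 122, 125], [19, 121, 122], [19, 120, 125]]
top paper [378 220] [[75, 4, 135], [75, 4, 135], [90, 2, 135]]
top rest [106 242] [[30, 14, 92], [30, 17, 91], [30, 17, 91]]
top tube [197 211] [[70, 9, 86], [50, 8, 95], [50, 7, 108]]
top blue [328 186] [[109, 195, 131], [110, 199, 128], [109, 214, 124]]
```

View pics/crop2.png

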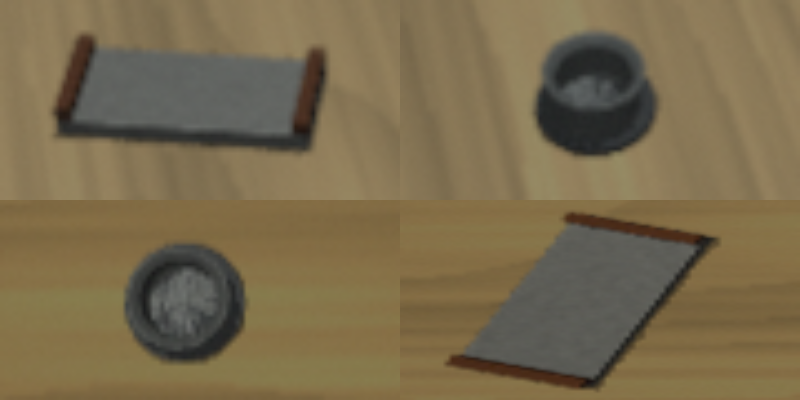

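```bash
cat > m1.py <<'E'
from fit import *
def roi_of(c,X,h):
    p=np.round(proj(c,[X])[0]).astype(int);return (p[0]-h,p[0]+h,max(p[1]-h,0),min(p[1]+h,384))
def comp(mask,roi,hull=True,X=None):
    x0,x1,y0,y1=roi;m=np.zeros(mask.shape,np.uint8);m[y0:y1,x0:x1]=mask[y0:y1,x0:x1]
    n,l,st,ce=cv2.connectedComponentsWithStats(m)
    i=1+np.argmax(st[1:,4]);m=(l==i).astype(np.uint8)
    if hull:
        ct=np.concatenate(cv2.findContours(m,cv2.RETR_EXTERNAL,cv2.CHAIN_APPROX_NONE)[0])
        cv2.fillConvexPoly(m,cv2.convexHull(ct),1)
    return m
def measure(cs,which):
  out={}
  for k,(X,h,model,p0,st) in which.items():
    for n,c in cs.items():
        hsv=cv2.cvtColor(c["pixels"],cv2.COLOR_BGR2HSV).astype(int)
        sat,v=hsv[...,1],hsv[...,2]
        m=(sat<60) if "ring" in k else ((sat<62)|(v<72)|((hsv[...,0]<13)&(sat>90)))
        roi=roi_of(c,X,h);m=comp(m,roi)
        x,f=fit(c,m,roi,model,p0,st)
        out[k,n]=x;print(k,n,np.round(x,3),"err",round(f,3),"area",m.sum())
  return out
def board(L,W):
    return lambda x,y,a:np.concatenate([box(x,y,a,0,12,L,W)]+[box(x+s*(L/2-5)*np.cos(a),y+s*(L/2-5)*np.sin(a),a,12,22,10,W) for s in(-1,1)])
W=dict(
 wide_ring=((512,-96,55),14,lambda x,y:cyl(x,y,46,64,38),(512,-96),(4,4)),
 narrow_ring=((573,-99,52),14,lambda x,y:cyl(x,y,46,58,38),(573,-99),(4,4)),
 tube=((533,121,16),26,lambda x,y:np.concatenate([cyl(x,y,0,6,68),cyl(x,y,28,33,58)]),(533,121),(4,4)),
 rest=((462,347,12),45,board(156,70),(462,347,1.2),(5,5,.15)),
 glue=((513,-320,12),68,board(206,80),(513,-320,.45),(5,5,.15)))
E
python3 - <<'E'
from m1 import *
cs={n:vision.camera(n) for n in("side","top")}
c=cs["top"]
# initial yaw guesses from top
for k,(a,b) in dict(rest=((119,215),(95,273)),glue=((362,185),(392,256))).items():
    P=cast(c,[a,b],20);d=P[1]-P[0];print(k,np.arctan2(d[1],d[0]))
W["rest"]=W["rest"][:3]+((462,347,np.arctan2(*(cast(c,[(119,215)],20)-cast(c,[(95,273)],20))[0][[1,0]])),)+W["rest"][4:]
W["glue"]=W["glue"][:3]+((513,-320,np.arctan2(*(cast(c,[(362,185)],20)-cast(c,[(392,256)],20))[0][[1,0]])),)+W["glue"][4:]
measure(cs,W)
E
```

```text
rest 2.7898425034259153
glue -2.792771337400326
wide_ring side [513.849 -94.988] err 0.06 area 309
wide_ring top [513.967 -94.92 ] err 0.079 area 213
narrow_ring side [573.768 -99.153] err 0.085 area 263
narrow_ring top [573.59  -99.407] err 0.089 area 202
tube side [534.756 117.685] err 0.045 area 619
tube top [534.581 117.409] err 0.049 area 577
rest side [ 4.56868e+02  3.45311e+02 -3.38000e-01] err 0.074 area 1281
rest top [ 4.57723e+02  3.46957e+02 -3.44000e-01] err 0.028 area 2081
glue side [ 5.13358e+02 -3.17131e+02  3.37000e-01] err 0.034 area 4764
glue top [ 5.14133e+02 -3.15124e+02  3.29000e-01] err 0.022 area 3008
```

```bash
cat > plan.py <<'E'
import sys,numpy as np
from workcell import env
from scipy.spatial.transform import Rotation as Rn
def plan(x,y,z,th=None):
    s=env.read_state();R=Rn.from_rotvec(s["orientation"]).as_matrix()
    t0=np.arctan2(R[1,0],R[0,0]);p=s["position"]
    Rd=np.array([[np.cos(t0),np.sin(t0),0],[np.sin(t0),-np.cos(t0),0],[0,0,-1]])
    d=Rd.T@(np.array([x,y,z])-p)/500
    yaw=0
    if th is not None:
        e=(th-t0+np.pi/2)%np.pi-np.pi/2; yaw=-e/(2*np.pi)
    print("t",round(s["t"],2),"pos",p.round(1),"th",round(t0,4),"tilt",round(float(np.arccos(min(1,-R[2,2]))),4),"F",np.round(s["force"],1),"w",round(s["grip_width"]*85,1),"j",s["joint_positions"].round(2))
    print("delta",d.round(4).tolist(),"yaw",round(yaw,4))
if __name__=="__main__": plan(*map(float,sys.argv[1:]))
E
python3 plan.py 513.9 -95 160 1.499
```

```text
t 1.8 pos [ 282.1 -585.6  231.3] th -1.1219 tilt 0.0001 F [-0.   0.2  0.4] w 84.8 j [ 1.02  0.4   0.05  1.54 -0.02  1.21 -0.05]
delta [-0.6829, -0.8436, 0.1427] yaw 0.0829
```

jog_arm([
  [[-0.06,-0.074,0.0],0.01],
  [[-0.12,-0.148,0.0],0.02],
  [[-0.18,-0.222,0.0],0.03],
  [[-0.24,-0.296,0.01],0.04],
  [[-0.3,-0.37,0.02],0.05],
  [[-0.36,-0.444,0.03],0.06],
  [[-0.42,-0.518,0.04],0.07],
  [[-0.48,-0.592,0.05],0.083],
], fingers=0, force=30)

```text
t: 2.6
position: [445.2, -239.3, 206.5]
orientation: [-2.135, 2.304, -0.002]
force: [0.9, 0.2, 0.1]
grip_width: 1.003
```

```bash
python3 plan.py 513.9 -95 120 1.499
```

```text
t 2.6 pos [ 445.2 -239.3  206.5] th -1.6467 tilt 0.0011 F [0.9 0.2 0.1] w 85.3 j [ 0.5   0.16 -0.1   1.91  0.02  1.07 -1.26]
delta [-0.2982, -0.1151, 0.1731] yaw -0.0007
```

jog_arm([
  [[-0.06,-0.023,0.03],0],
  [[-0.12,-0.046,0.06],0],
  [[-0.18,-0.069,0.09],0],
  [[-0.24,-0.092,0.12],0],
  [[-0.298,-0.115,0.15],0],
  [[-0.298,-0.115,0.173],0],
  [[-0.298,-0.115,0.173],0],
  [[-0.298,-0.115,0.173],0],
], fingers=0.4)

```text
t: 3.4
position: [512.4, -97.8, 119.9]
orientation: [2.137, -2.302, 0.0]
force: [0.2, -0.9, -0.2]
grip_width: 0.598
```

```bash
python3 plan.py 513.9 -95 80 1.499; python3 - <<'E'
from h import *
c=vision.camera("side");s=env.read_state();print(proj(c,[s["position"]]))
c2=vision.camera("top")
a=c["pixels"][120:300,180:360];b=c2["pixels"][120:300,200:380]
cv2.imwrite("pics/g1.png",np.hstack([cv2.resize(a,(400,400)),cv2.resize(b,(400,400))]))
E
python3 plan.py 513.9 -95 80 1.499
```

```text
t 3.4 pos [512.4 -97.8 119.9] th -1.645 tilt 0.0009 F [ 0.2 -0.9 -0.2] w 50.8 j [ 0.27  0.29 -0.2   1.96  0.07  0.9  -1.61]
delta [-0.0059, -0.0026, 0.0798] yaw -0.0004
[[248.93679691 222.74735491]]
t 3.5 pos [512.9 -98.1 120.6] th -1.6459 tilt 0.0015 F [-0.2 -0.3 -0.2] w 51.3 j [ 0.27  0.29 -0.2   1.96  0.07  0.9  -1.61]
delta [-0.0064, -0.0015, 0.0811] yaw -0.0005
```

View pics/g1.png

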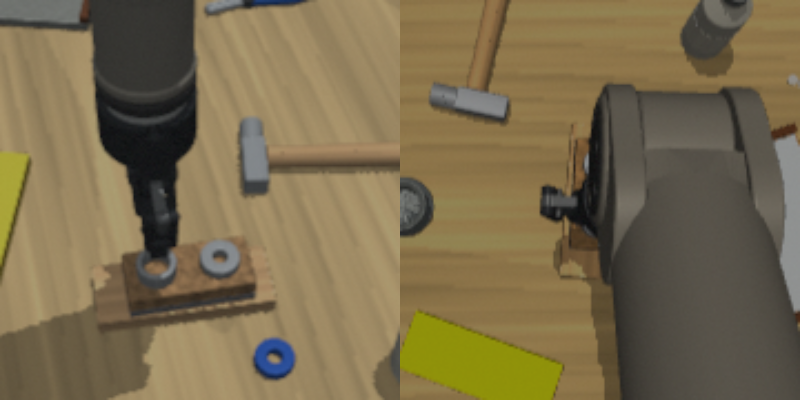

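```bash
python3 - <<'E'
from h import *
c=vision.camera("side")
for z in(130,120,115,110): print(z,proj(c,[[513,-124,z],[513,-138,z],[513,-73,z],[513,-59,z]]).round(1).tolist())
a=c["pixels"][160:250,210:300]
cv2.imwrite("pics/g2.png",cv2.resize(a,(720,720),interpolation=cv2.INTER_CUBIC)[:,:])
E
```

```text
130 [[252.1, 230.8], [253.9, 236.9], [246.0, 209.6], [244.4, 204.1]]
120 [[252.3, 233.7], [254.0, 239.8], [246.1, 212.6], [244.5, 207.1]]
115 [[252.3, 235.2], [254.1, 241.2], [246.2, 214.1], [244.6, 208.6]]
110 [[252.4, 236.6], [254.1, 242.6], [246.3, 215.6], [244.7, 210.1]]
```

View pics/g2.png

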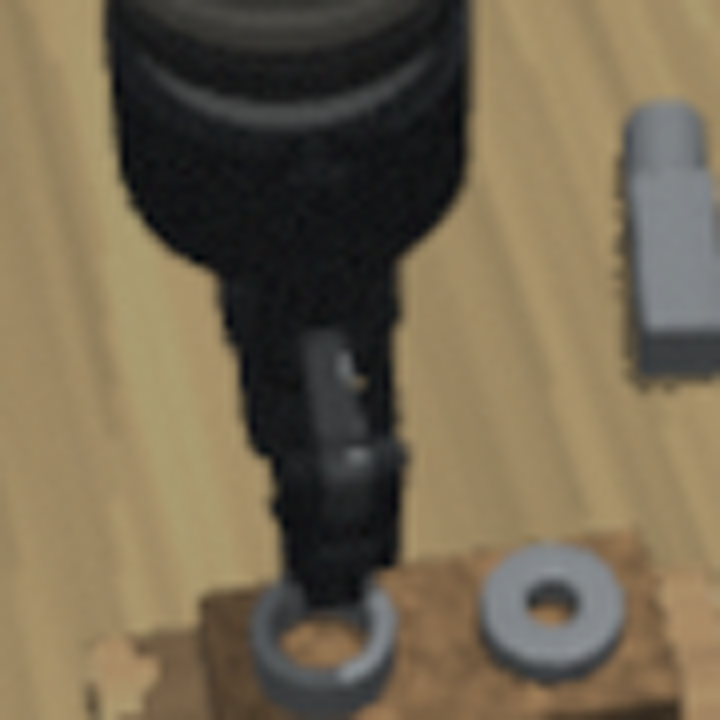

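jog_arm([
  [[-0.006,-0.002,0.0],0],
  [[-0.006,-0.002,0.03],0],
  [[-0.006,-0.002,0.06],0],
  [[-0.006,-0.002,0.09],0],
  [[-0.006,-0.002,0.11],0],
  [[-0.006,-0.002,0.12],0],
  [[-0.006,-0.002,0.13],0],
  [[-0.006,-0.002,0.13],0],
])

```text
t: 4.35
position: [513.9, -93.6, 54.6]
orientation: [2.139, -2.3, -0.0]
force: [0.4, -0.1, -0.0]
grip_width: 0.6
```

```bash
python3 plan.py 513.9 -95 55 1.499; python3 - <<'E'
from h import *
c=vision.camera("side")
a=c["pixels"][200:275,210:310]
cv2.imwrite("pics/g3.png",cv2.resize(a,(800,600),interpolation=cv2.INTER_CUBIC)[:,:])
E
python3 plan.py 513.9 -95 55 1.499;
```

```text
t 4.35 pos [513.9 -93.6  54.6] th -1.6435 tilt 0.0003 F [ 0.4 -0.1 -0. ] w 51.0 j [ 0.26  0.39 -0.19  2.    0.1   0.76 -1.64]
delta [0.0027, -0.0002, -0.0008] yaw -0.0001
t 4.4 pos [514.2 -93.7  55. ] th -1.6435 tilt 0.0004 F [-0.8 -0.2  0.1] w 50.4 j [ 0.26  0.39 -0.19  2.    0.1   0.76 -1.64]
delta [0.0027, 0.0003, -0.0001] yaw -0.0001
```

View pics/g3.png

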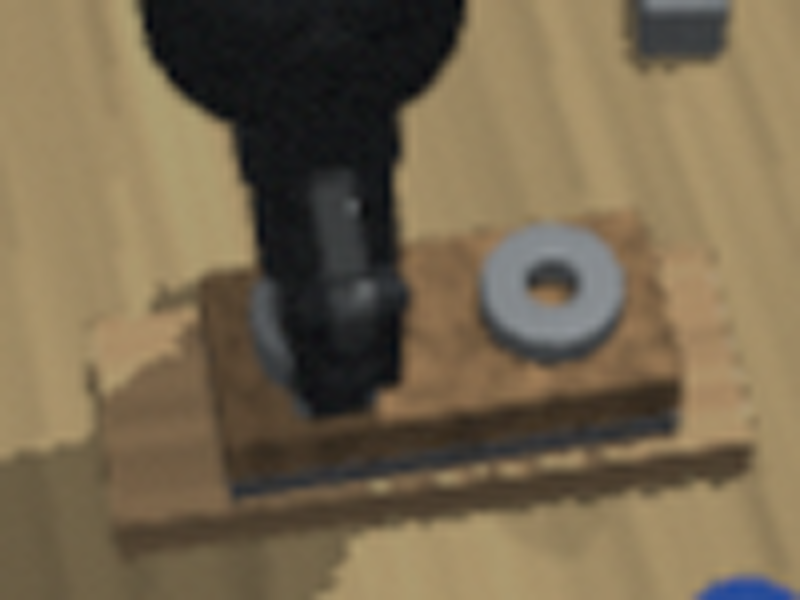

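jog_arm([
  [[0.003,0,0],0],
  [[0.003,0,0],0],
  [[0.003,0,0],0],
  [[0.003,0,0],0],
  [[0.003,0,0],0],
  [[0.003,0,0],0],
], fingers=1, force=30)

```text
t: 5.0
position: [514.4, -95.3, 55.5]
orientation: [-2.139, 2.3, -0.002]
force: [-1.6, -0.6, 5.2]
grip_width: 0.424
```

jog_arm([
  [[0,0,-0.01],0],
  [[0,0,-0.03],0],
  [[0,0,-0.06],0],
  [[0,0,-0.06],0],
])

```text
t: 5.4
position: [515.5, -95.4, 86.8]
orientation: [-2.137, 2.299, -0.005]
force: [1.3, -0.7, -1.1]
grip_width: 0.423
```

```bash
python3 - <<'E'
from m1 import *
c=vision.camera("side")
a=c["pixels"][180:255,210:310]
cv2.imwrite("pics/g4.png",cv2.resize(a,(800,600),interpolation=cv2.INTER_CUBIC)[:,:])
E
python3 plan.py 534.7 117.5 90 1.499;
```

```text
t 5.45 pos [514.7 -95.3  85.8] th -1.6435 tilt 0.0026 F [ 0.1 -0.  -0.7] w 35.5 j [ 0.27  0.34 -0.2   1.98  0.09  0.82 -1.62]
delta [-0.4273, -0.0089, -0.0083] yaw -0.0001
```

View pics/g4.png

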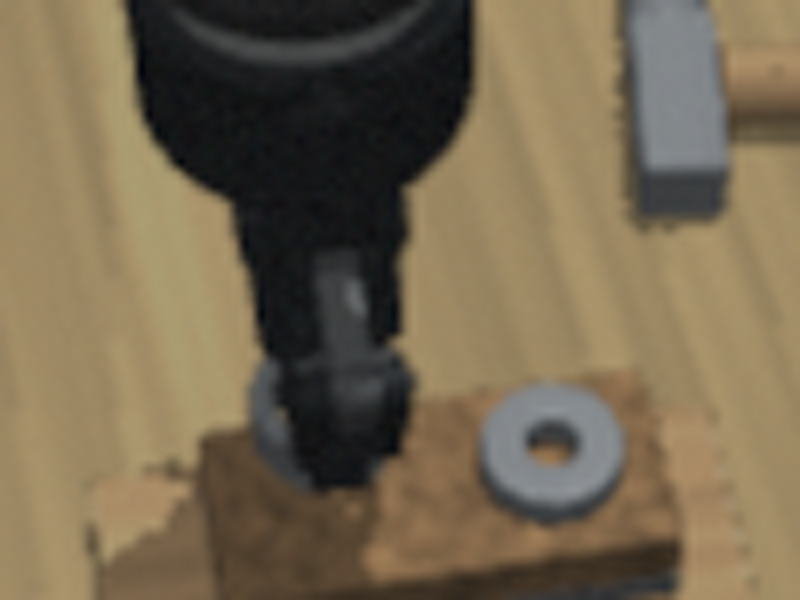

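jog_arm([
  [[-0.05,-0.001,-0.01],0],
  [[-0.12,-0.002,-0.01],0],
  [[-0.2,-0.004,-0.01],0],
  [[-0.28,-0.006,-0.01],0],
  [[-0.35,-0.008,-0.01],0],
  [[-0.4,-0.009,-0.01],0],
  [[-0.427,-0.009,-0.01],0],
  [[-0.427,-0.009,-0.01],0],
])

```text
t: 6.25
position: [533.4, 119.5, 89.3]
orientation: [2.143, -2.297, -0.002]
force: [-0.7, -0.4, -1.2]
grip_width: 0.42
```

jog_arm([
  [[0,0,0],0],
  [[0,0,0],0],
])

```text
t: 6.45
position: [533.8, 115.0, 89.5]
orientation: [2.135, -2.303, 0.001]
force: [-0.1, -0.1, -0.2]
grip_width: 0.42
```

```bash
python3 plan.py 534.7 117.5 60 1.499; python3 - <<'E'
from m1 import *
cs={n:vision.camera(n) for n in("side","top")}
a=cs["side"]["pixels"][125:200,190:290];b=cs["top"]["pixels"][170:245,150:250]
cv2.imwrite("pics/g5.png",np.vstack([cv2.resize(x,(600,300),interpolation=cv2.INTER_CUBIC)for x in(a,b)]))
E
python3 plan.py 534.7 117.5 60 1.499
```

```text
t 6.45 pos [533.8 115.   89.5] th -1.6465 tilt 0.0017 F [-0.1 -0.1 -0.2] w 35.7 j [-0.07  0.38 -0.27  1.92  0.13  0.86 -2.06]
delta [-0.0051, -0.0015, 0.0589] yaw -0.0006
t 6.55 pos [533.9 115.5  89.7] th -1.6462 tilt 0.001 F [-0.6 -0.1 -0.5] w 35.7 j [-0.07  0.38 -0.27  1.92  0.13  0.86 -2.06]
delta [-0.0041, -0.0013, 0.0593] yaw -0.0006
```

View pics/g5.png

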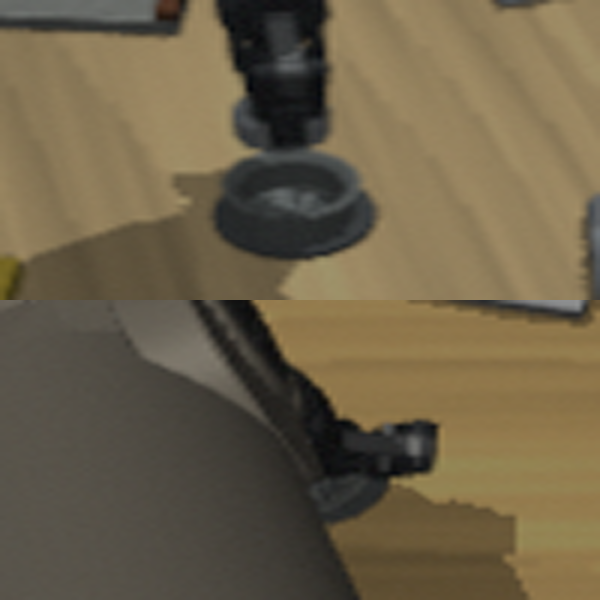

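```bash
python3 - <<'E'
from m1 import *
c=vision.camera("side");im=cv2.resize(c["pixels"][125:200,190:290],(800,600),interpolation=cv2.INTER_CUBIC)
s=env.read_state();p=s["position"];print(p)
def dr(P,col):
    q=((proj(c,P)+.5-[190,125])*8-.5).round().astype(int);cv2.polylines(im,[q.reshape(-1,1,2)],True,col,1)
for z in(-9,9): dr(cyl(p[0],p[1],p[2]+z,p[2]+z,38)[:48],(0,0,255))
dr(cyl(534.7,117.5,33,33,50)[:48],(0,255,0));dr(cyl(534.7,117.5,33,33,58)[:48],(255,255,0))
cv2.imwrite("pics/g6.png",im)
E
```

```text
[533.9405513  115.83972457  89.74528035]
```

View pics/g6.png

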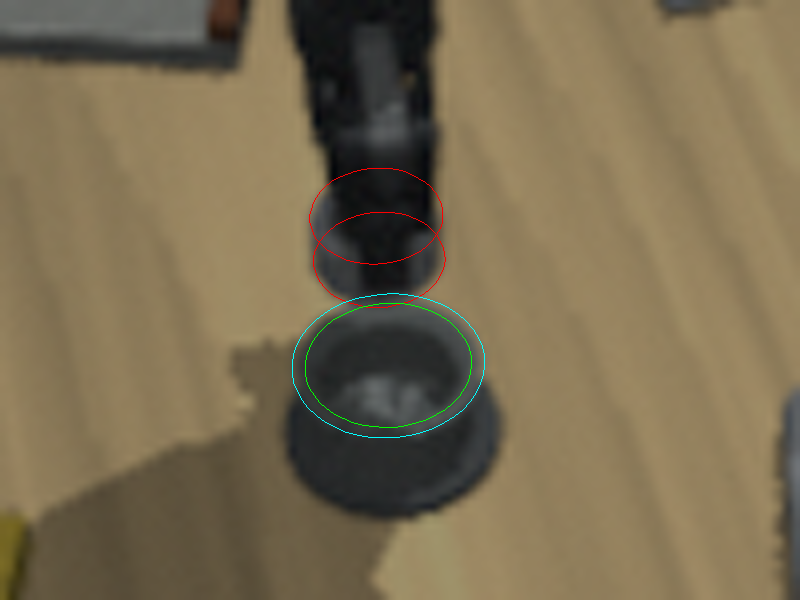

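jog_arm([
  [[-0.004,-0.0015,0.0],0],
  [[-0.004,-0.0015,0.02],0],
  [[-0.004,-0.0015,0.04],0],
  [[-0.004,-0.0015,0.06],0],
  [[-0.004,-0.0015,0.075],0],
  [[-0.004,-0.0015,0.083],0],
  [[-0.004,-0.0015,0.083],0],
  [[-0.004,-0.0015,0.083],0],
])

```text
t: 7.4
position: [534.9, 119.5, 48.3]
orientation: [-2.139, 2.3, -0.0]
force: [0.4, -0.7, -0.3]
grip_width: 0.419
```

```bash
for i in 1 2 3; do python3 plan.py 534.7 117.5 38 1.499; python3 -c "
from workcell import vision
vision.camera('side')"; done
```

```text
t 7.4 pos [534.9 119.5  48.3] th -1.6434 tilt 0.0003 F [ 0.4 -0.7 -0.3] w 35.6 j [-0.09  0.44 -0.26  1.95  0.16  0.78 -2.08]
delta [0.0041, 0.0002, 0.0207] yaw -0.0001
t 7.45 pos [535.1 119.6  48.6] th -1.6434 tilt 0.0007 F [ 0.5 -0.5 -1.7] w 35.4 j [-0.09  0.44 -0.26  1.95  0.16  0.78 -2.08]
delta [0.0042, 0.0005, 0.0211] yaw -0.0001
t 7.5 pos [535.2 119.5  48.7] th -1.6434 tilt 0.0009 F [-0.3 -1.3 -0.7] w 35.4 j [-0.09  0.44 -0.26  1.95  0.16  0.78 -2.08]
delta [0.0041, 0.0006, 0.0214] yaw -0.0001
```

jog_arm([
  [[0.004,0,0.0],0],
  [[0.004,0,0.0],0],
  [[0.004,0,0.01],0],
  [[0.004,0,0.015],0],
  [[0.004,0,0.02],0],
  [[0.004,0,0.025],0],
  [[0.004,0,0.03],0],
  [[0.004,0,0.03],0],
])

```text
t: 8.35
position: [534.3, 117.3, 32.8]
orientation: [2.139, -2.3, -0.001]
force: [-0.7, 0.2, -0.5]
grip_width: 0.422
```

```bash
python3 plan.py 534.7 117.5 30 1.499;python3 - <<'E'
from m1 import *
c=vision.camera("side");im=cv2.resize(c["pixels"][125:200,190:290],(800,600),interpolation=cv2.INTER_CUBIC)
s=env.read_state();p=s["position"];print(p)
def dr(P,col):
    q=((proj(c,P)+.5-[190,125])*8-.5).round().astype(int);cv2.polylines(im,[q.reshape(-1,1,2)],True,col,1)
for z in(-9,9): dr(cyl(p[0],p[1],p[2]+z,p[2]+z,38)[:48],(0,0,255))
dr(cyl(534.7,117.5,33,33,58)[:48],(255,255,0))
cv2.imwrite("pics/g7.png",im)
E
python3 plan.py 534.7 117.5 30 1.499
```

```text
t 8.35 pos [534.3 117.3  32.8] th -1.6434 tilt 0.0008 F [-0.7  0.2 -0.5] w 35.8 j [-0.09  0.46 -0.26  1.96  0.17  0.75 -2.08]
delta [-0.0004, -0.0008, 0.0057] yaw -0.0001
[534.44877014 117.39009732  33.05063805]
t 8.4 pos [534.4 117.4  33.1] th -1.6434 tilt 0.0005 F [-0.   0.7 -0.7] w 36.0 j [-0.09  0.46 -0.26  1.96  0.17  0.75 -2.08]
delta [-0.0003, -0.0005, 0.0061] yaw -0.0001
```

View pics/g7.png

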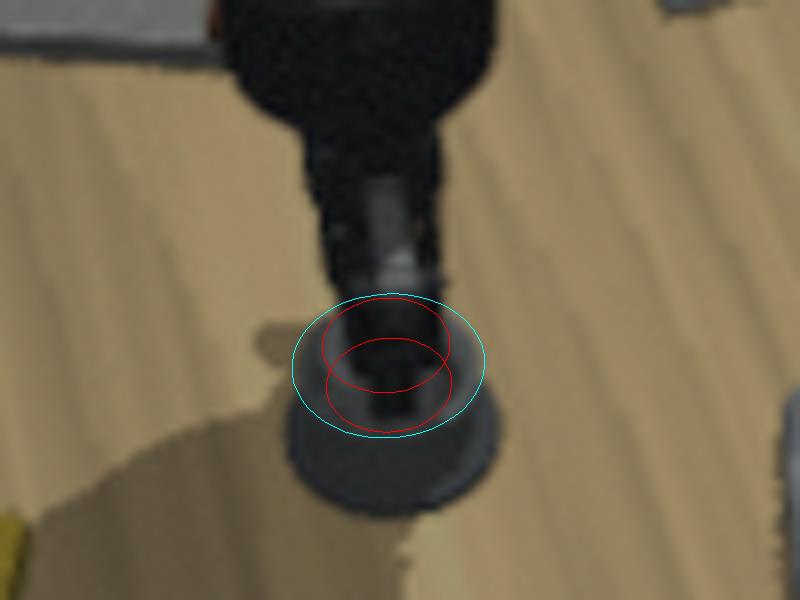

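jog_arm([
  [[0,0,0.002],0],
  [[0,0,0.004],0],
  [[0,0,0.004],0],
  [[0,0,0.004],0],
])

```text
t: 8.8
position: [534.9, 117.5, 31.8]
orientation: [-2.139, 2.3, -0.001]
force: [-1.4, 0.2, 5.0]
grip_width: 0.418
```

jog_arm([
  [[0,0,0.002],0],
  [[0,0,0.004],0],
  [[0,0,0.004],0],
  [[0,0,0.004],0],
])

```text
t: 9.2
position: [535.0, 117.6, 31.4]
orientation: [-2.139, 2.3, -0.001]
force: [-5.3, -1.9, 17.1]
grip_width: 0.421
```

jog_arm([
  [[0,0,-0.006],0],
  [[0,0,-0.006],0],
  [[0,0,-0.006],0],
])

```text
t: 9.5
position: [534.6, 117.4, 32.0]
orientation: [-2.139, 2.301, -0.0]
force: [1.1, 0.2, 0.7]
grip_width: 0.42
```

jog_arm([
  [[0,0,0],0],
  [[0,0,0],0],
  [[0,0,0],0],
  [[0,0,0],0],
], fingers=0.45)

```text
t: 9.9
position: [534.5, 117.4, 32.1]
orientation: [2.139, -2.3, 0.0]
force: [0.1, -0.3, 0.1]
grip_width: 0.549
```

jog_arm([
  [[0,0,-0.03],0],
  [[0,0,-0.08],0],
  [[0.05,0,-0.12],0],
  [[0.12,0,-0.12],0],
  [[0.2,0,-0.12],0],
  [[0.28,0,-0.12],0],
  [[0.28,0,-0.12],0],
])

```text
t: 10.6
position: [523.9, -29.6, 93.3]
orientation: [2.126, -2.309, 0.005]
force: [0.1, 0.3, -0.0]
grip_width: 0.545
```

```bash
python3 plan.py 573.7 -99.3 80 1.499;python3 - <<'E'
from m1 import *
c=vision.camera("side");im=cv2.resize(c["pixels"][125:200,190:290],(800,600),interpolation=cv2.INTER_CUBIC)
cv2.imwrite("pics/g8.png",im)
E
python3 plan.py 573.7 -99.3 80 1.499
```

```text
t 10.6 pos [523.9 -29.6  93.3] th -1.6535 tilt 0.0041 F [ 0.1  0.3 -0. ] w 46.3 j [ 0.16  0.34 -0.22  1.97  0.1   0.84 -1.77]
delta [0.1307, -0.1107, 0.0266] yaw -0.0017
t 10.65 pos [524.4 -25.8  93.3] th -1.6499 tilt 0.0018 F [0.4 1.3 0.2] w 46.5 j [ 0.16  0.34 -0.23  1.97  0.1   0.84 -1.78]
delta [0.1387, -0.1098, 0.0267] yaw -0.0012
```

View pics/g8.png

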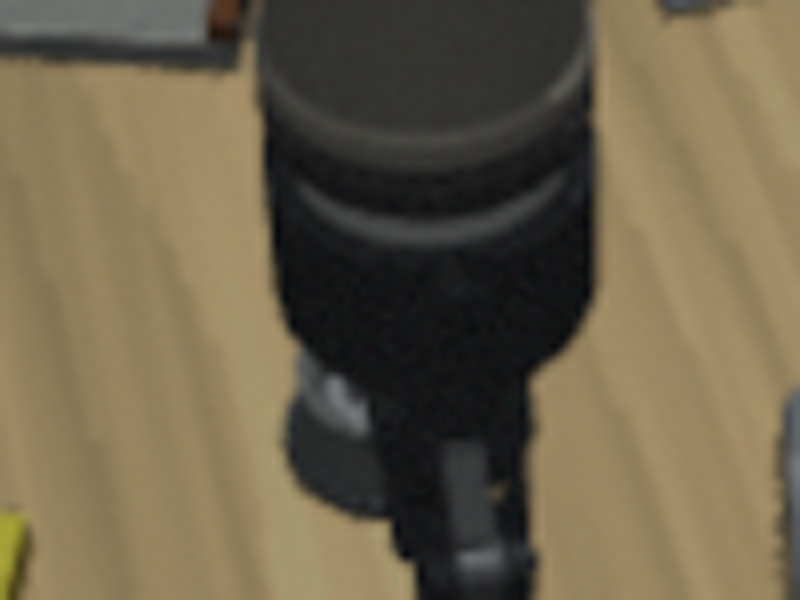

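jog_arm([
  [[0.04,-0.03,0],0],
  [[0.08,-0.06,0],0],
  [[0.11,-0.09,0],0],
  [[0.139,-0.11,0],0],
  [[0.139,-0.11,0],0],
  [[0.139,-0.11,0],0],
  [[0.139,-0.11,0],0],
  [[0.139,-0.11,0],0],
])

```text
t: 11.45
position: [573.7, -94.1, 92.3]
orientation: [2.141, -2.299, -0.001]
force: [-0.8, -0.7, -0.4]
grip_width: 0.552
```

```bash
python3 plan.py 573.7 -99.3 50 1.499;python3 - <<'E'
from m1 import *
c=vision.camera("side");c2=vision.camera("top")
im=np.vstack([cv2.resize(c["pixels"][150:200,190:290],(600,300),interpolation=cv2.INTER_CUBIC),cv2.resize(c["pixels"][200:250,230:330],(600,300),interpolation=cv2.INTER_CUBIC)])
cv2.imwrite("pics/g9.png",im)
E
python3 plan.py 573.7 -99.3 50 1.499
```

```text
t 11.45 pos [573.7 -94.1  92.3] th -1.6416 tilt 0.0006 F [-0.8 -0.7 -0.4] w 46.9 j [ 0.25  0.42 -0.2   1.84  0.1   0.89 -1.64]
delta [0.0104, -0.0007, 0.0847] yaw 0.0002
t 11.55 pos [573.9 -94.6  92.4] th -1.6422 tilt 0.0003 F [-0.1 -1.1  0.3] w 46.6 j [ 0.25  0.42 -0.2   1.84  0.1   0.89 -1.64]
delta [0.0094, -0.0002, 0.0847] yaw 0.0001
```

View pics/g9.png

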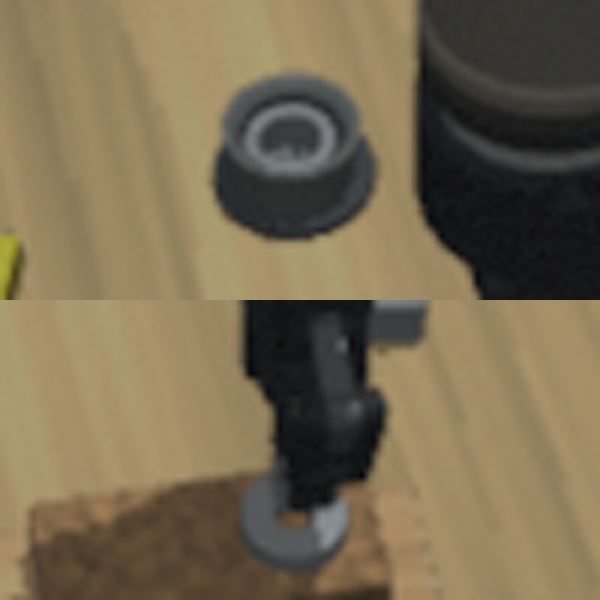

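jog_arm([
  [[0.009,0,0],0],
  [[0.009,0,0.02],0],
  [[0.009,0,0.035],0],
  [[0.009,0,0.05],0],
  [[0.009,0,0.05],0],
  [[0.009,0,0.05],0],
])

```text
t: 12.15
position: [573.7, -99.9, 66.8]
orientation: [2.139, -2.3, -0.001]
force: [0.3, -0.1, 0.4]
grip_width: 0.55
```

```bash
python3 plan.py 573.7 -99.3 53 1.499
```

```text
t 12.15 pos [573.7 -99.9  66.8] th -1.6433 tilt 0.0008 F [ 0.3 -0.1  0.4] w 46.7 j [ 0.25  0.46 -0.19  1.85  0.11  0.84 -1.64]
delta [-0.0012, 0.0, 0.0276] yaw -0.0001
```

jog_arm([
  [[-0.001,0,0.01],0],
  [[-0.001,0,0.02],0],
  [[-0.001,0,0.0275],0],
  [[-0.001,0,0.0275],0],
  [[-0.001,0,0.0275],0],
  [[-0.001,0,0.0275],0],
])

```text
t: 12.75
position: [574.1, -99.5, 53.7]
orientation: [-2.139, 2.301, -0.001]
force: [-0.4, -0.2, -0.1]
grip_width: 0.55
```

```bash
python3 plan.py 573.7 -99.3 53 1.499
```

```text
t 12.75 pos [574.1 -99.5  53.7] th -1.6435 tilt 0.0005 F [-0.4 -0.2 -0.1] w 46.7 j [ 0.25  0.48 -0.19  1.86  0.12  0.81 -1.65]
delta [-0.0004, 0.0009, 0.0014] yaw -0.0001
```

jog_arm([
  [[0,0,0],0],
  [[0,0,0],0],
  [[0,0,0],0],
  [[0,0,0],0],
  [[0,0,0],0],
], fingers=1, force=30)

```text
t: 13.25
position: [574.2, -99.7, 54.0]
orientation: [-2.139, 2.301, -0.001]
force: [-0.9, -0.1, 5.3]
grip_width: 0.41
```

jog_arm([
  [[0,0,-0.01],0],
  [[0,0,-0.03],0],
  [[0,0,-0.06],0],
  [[0,0,-0.06],0],
  [[0,0,-0.06],0],
])

```text
t: 13.75
position: [574.5, -99.6, 84.4]
orientation: [-2.139, 2.3, -0.002]
force: [-0.0, -0.3, -0.4]
grip_width: 0.409
```

```bash
python3 plan.py 534.7 117.5 83 1.499;python3 - <<'E'
from m1 import *
c=vision.camera("side");o=(230,165);im=cv2.resize(c["pixels"][o[1]:o[1]+75,o[0]:o[0]+100],(800,600),interpolation=cv2.INTER_CUBIC)
s=env.read_state();p=s["position"]
def dr(P,col):
    q=((proj(c,P)+.5-o)*8-.5).round().astype(int);cv2.polylines(im,[q.reshape(-1,1,2)],True,col,1)
for z in(-7.7,4.3): dr(cyl(p[0],p[1],p[2]+z,p[2]+z,38)[:48],(0,0,255))
cv2.imwrite("pics/g10.png",im)
E
python3 plan.py 534.7 117.5 83 1.499
```

```text
t 13.75 pos [574.5 -99.6  84.4] th -1.6435 tilt 0.0017 F [-0.  -0.3 -0.4] w 34.7 j [ 0.25  0.43 -0.19  1.84  0.11  0.87 -1.64]
delta [-0.4272, 0.111, 0.0028] yaw -0.0001
t 13.8 pos [574.  -99.5  83.8] th -1.6435 tilt 0.0004 F [ 0.3  0.1 -0.5] w 34.8 j [ 0.25  0.44 -0.19  1.84  0.11  0.87 -1.64]
delta [-0.4272, 0.1099, 0.0016] yaw -0.0001
```

View pics/g10.png

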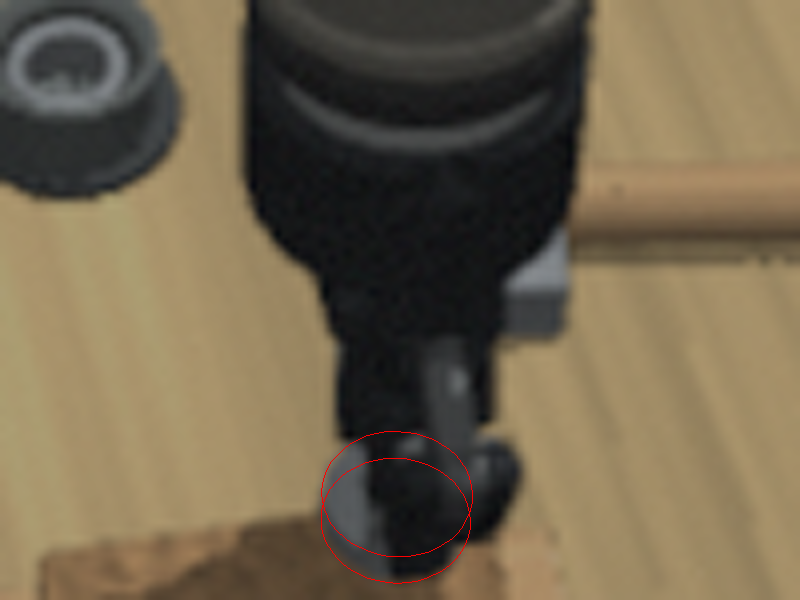

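jog_arm([
  [[-0.05,0.012,-0.01],0],
  [[-0.12,0.03,-0.01],0],
  [[-0.2,0.05,-0.01],0],
  [[-0.28,0.07,-0.01],0],
  [[-0.35,0.09,-0.01],0],
  [[-0.4,0.11,-0.01],0],
  [[-0.427,0.11,-0.01],0],
  [[-0.427,0.11,-0.01],0],
])

```text
t: 14.6
position: [534.7, 119.5, 88.4]
orientation: [-2.143, 2.296, 0.001]
force: [-0.3, 0.2, -0.6]
grip_width: 0.409
```

jog_arm([
  [[0,0,0.01],0],
  [[0,0,0.03],0],
  [[0,0,0.06],0],
  [[0,0,0.06],0],
  [[0,0,0.06],0],
  [[0,0,0.06],0],
])

```text
t: 15.2
position: [535.1, 116.9, 58.8]
orientation: [-2.138, 2.302, -0.001]
force: [-0.8, 0.1, -1.0]
grip_width: 0.411
```

```bash
python3 plan.py 534.7 117.5 38 1.499;python3 - <<'E'
from m1 import *
c=vision.camera("side");o=(190,125);im=cv2.resize(c["pixels"][o[1]:o[1]+75,o[0]:o[0]+100],(800,600),interpolation=cv2.INTER_CUBIC)
s=env.read_state();p=s["position"]
def dr(P,col):
    q=((proj(c,P)+.5-o)*8-.5).round().astype(int);cv2.polylines(im,[q.reshape(-1,1,2)],True,col,1)
for z in(-7.7,4.3): dr(cyl(p[0],p[1],p[2]+z,p[2]+z,38)[:48],(0,0,255))
cv2.imwrite("pics/g11.png",im)
E
python3 plan.py 534.7 117.5 38 1.499
```

```text
t 15.2 pos [535.1 116.9  58.8] th -1.6446 tilt 0.0007 F [-0.8  0.1 -1. ] w 34.9 j [-0.08  0.42 -0.26  1.94  0.15  0.8  -2.07]
delta [-0.0012, 0.0009, 0.0416] yaw -0.0003
t 15.25 pos [535.2 117.1  59. ] th -1.6442 tilt 0.0011 F [ 0.3  0.2 -0.1] w 34.8 j [-0.08  0.42 -0.26  1.94  0.15  0.8  -2.07]
delta [-0.0008, 0.001, 0.042] yaw -0.0003
```

View pics/g11.png

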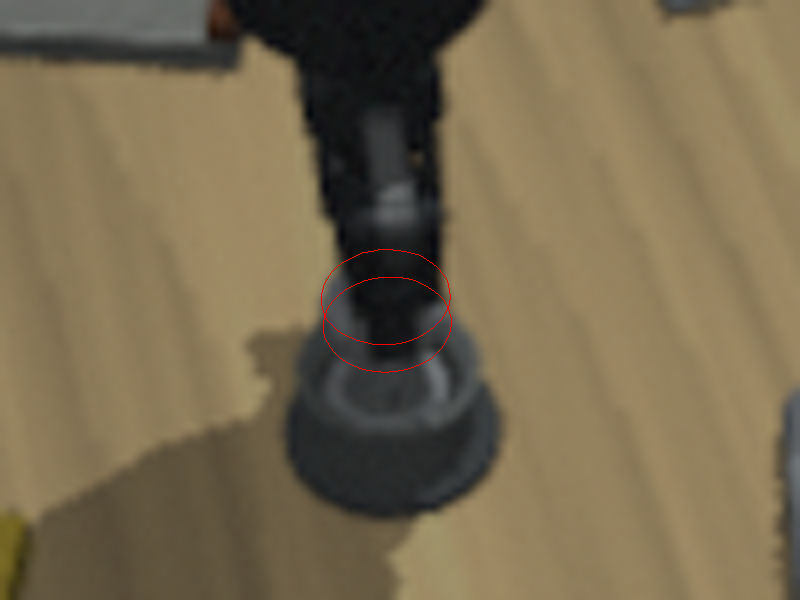

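jog_arm([
  [[0,0.001,0.01],0],
  [[0,0.001,0.02],0],
  [[0,0.001,0.03],0],
  [[0,0.001,0.04],0],
  [[0,0.001,0.046],0],
  [[0,0.001,0.05],0],
  [[0,0.001,0.05],0],
  [[0,0.001,0.05],0],
])

```text
t: 16.05
position: [534.2, 117.5, 33.6]
orientation: [-2.139, 2.301, -0.0]
force: [0.6, 0.6, -0.9]
grip_width: 0.411
```

```bash
python3 plan.py 534.7 117.5 32 1.499
```

```text
t 16.05 pos [534.2 117.5  33.6] th -1.6434 tilt 0.0002 F [ 0.6  0.6 -0.9] w 35.0 j [-0.09  0.46 -0.25  1.96  0.16  0.75 -2.08]
delta [-0.0001, -0.001, 0.0032] yaw -0.0001
```

jog_arm([
  [[0,0,0.002],0],
  [[0,0,0.004],0],
  [[0,0,0.004],0],
  [[0,0,0.004],0],
])

```text
t: 16.45
position: [534.4, 117.5, 32.1]
orientation: [-2.139, 2.3, -0.001]
force: [-0.5, 0.3, 4.5]
grip_width: 0.411
```

Contact: the ring bottom is about 24.4 mm up. I'll release it and look.

jog_arm([
  [[0,0,-0.001],0],
  [[0,0,-0.001],0],
  [[0,0,-0.001],0],
  [[0,0,-0.001],0],
], fingers=0.45)

```text
t: 16.85
position: [534.0, 117.4, 31.8]
orientation: [2.139, -2.301, -0.0]
force: [0.1, -0.5, 0.2]
grip_width: 0.55
```

jog_arm([
  [[0,0,-0.03],0],
  [[0,0,-0.08],0],
  [[0.06,0,-0.14],0],
  [[0.14,0,-0.14],0],
  [[0.22,0,-0.14],0],
  [[0.3,0,-0.14],0],
  [[0.38,-0.02,-0.14],0],
  [[0.42,-0.04,-0.14],0],
], fingers=0)

```text
t: 17.65
position: [538.5, -98.2, 103.3]
orientation: [2.133, -2.305, 0.004]
force: [0.9, -0.4, 0.5]
grip_width: 0.999
```

```bash
cat > look.py <<'E'
from m1 import *
cs={n:vision.camera(n) for n in("side","top")}
im=np.vstack([np.hstack([cv2.resize(cs["side"]["pixels"][150:200,190:290],(500,250),interpolation=cv2.INTER_CUBIC),cv2.resize(cs["top"]["pixels"][187:237,172:222],(250,250),interpolation=cv2.INTER_CUBIC)])])
cv2.imwrite("pics/tube_%d.png"%int(env.read_state()["t"]*100),im);print("pics/tube_%d.png"%int(env.read_state()["t"]*100))
c=cs["side"]
hsv=cv2.cvtColor(c["pixels"],cv2.COLOR_BGR2HSV)
E
python3 look.py; python3 plan.py 543.8 -97.2 100 1.499
```

```text
pics/tube_1775.png
t 17.75 pos [539.8 -98.2 103.3] th -1.6502 tilt 0.0034 F [-0.3  0.7  0.1] w 84.8 j [ 0.25  0.36 -0.19  1.91  0.09  0.88 -1.63]
delta [-0.0027, -0.0077, 0.0066] yaw -0.0012
```

View pics/tube_1775.png

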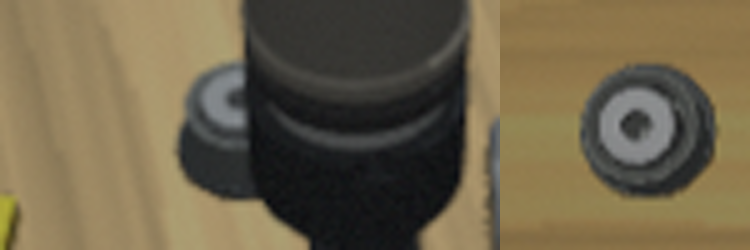

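```bash
cat > ov.py <<'E'
from m1 import *
def ov(cams,name):
    ims=[]
    for n in cams:
        c=vision.camera(n);o=np.round(proj(c,[[534.7,117.5,25]])[0]).astype(int)-20
        im=cv2.resize(c["pixels"][o[1]:o[1]+40,o[0]:o[0]+40],(400,400),interpolation=cv2.INTER_CUBIC);raw=im.copy()
        def dr(P,col):
            q=((proj(c,P)+.5-o)*10-.5).round().astype(int);cv2.polylines(im,[q.reshape(-1,1,2)],True,col,1)
        X=(534.7,117.5)
        dr(cyl(*X,36,36,38)[:48],(0,0,255));dr(cyl(*X,36,36,14)[:48],(0,0,255));dr(cyl(*X,33,33,58)[:48],(255,255,0));dr(cyl(*X,0,0,68)[:48],(0,255,0))
        ims.append(np.hstack([raw,im]))
    cv2.imwrite(name,np.vstack(ims))
import sys
ov(sys.argv[2:],sys.argv[1])
E
python3 ov.py pics/t2.png top
```

```text
(no output)
```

View pics/t2.png

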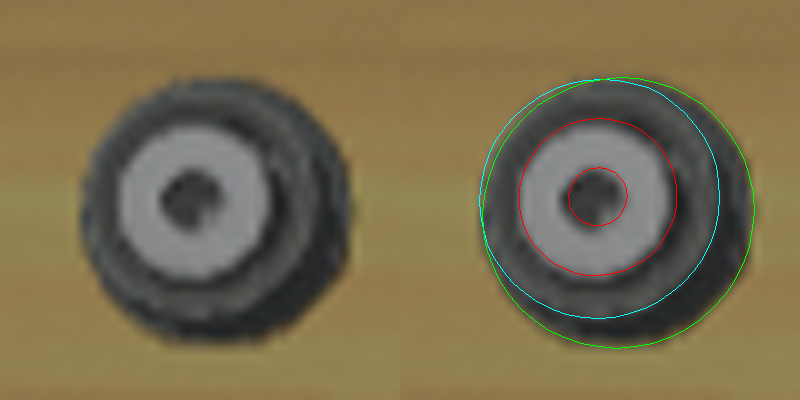

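jog_arm([
  [[0,-0.07,0],0],
  [[0,-0.14,0],0],
  [[0,-0.2,0],0],
  [[0,-0.2,0],0],
  [[0,-0.2,0],0],
])

```text
t: 18.3
position: [638.4, -98.6, 102.1]
orientation: [-2.142, 2.298, 0.002]
force: [-0.9, -1.2, -0.7]
grip_width: 1.0
```

```bash
python3 ov.py pics/t3.png side top;  python3 plan.py 543.8 -97.2 100 1.499
```

```text
t 18.4 pos [637.3 -99.5 102.1] th -1.642 tilt 0.0014 F [ 0.8  0.4 -0.3] w 85.1 j [ 0.22  0.51 -0.18  1.67  0.11  0.97 -1.64]
delta [0.0087, 0.1869, 0.0041] yaw 0.0001
```

View pics/t3.png

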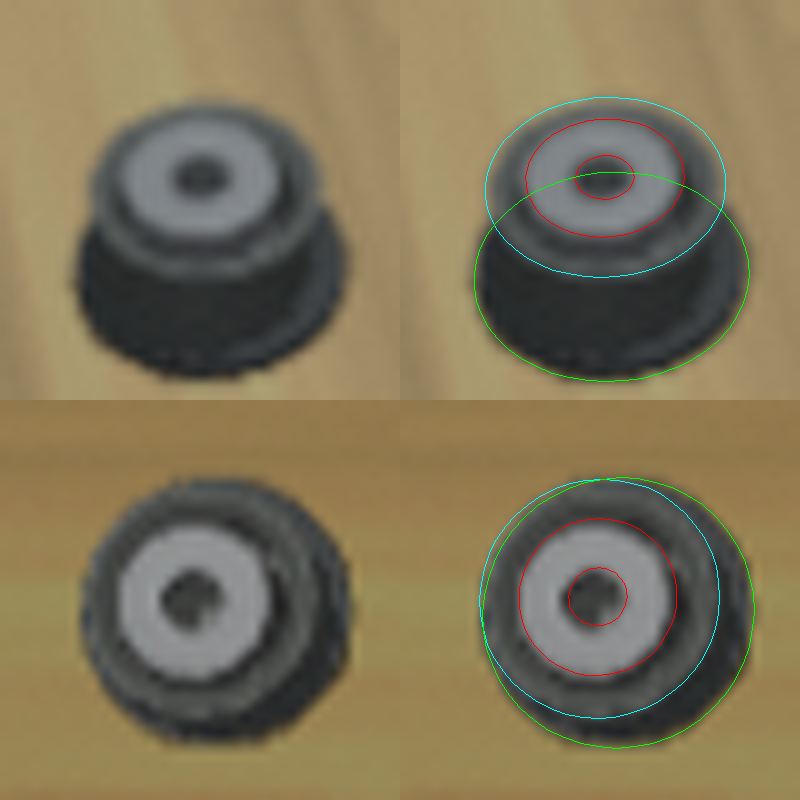

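```bash
cat > ovb.py <<'E'
from m1 import *
import sys
def ovb(cam,X,boxes,name,w=110):
    c=vision.camera(cam);h=w*3//4;o=np.round(proj(c,[X])[0]).astype(int)-[w//2,h//2];o=np.maximum(o,0);o[1]=min(o[1],384-h);o[0]=min(o[0],512-w)
    k=800/w
    im=cv2.resize(c["pixels"][o[1]:o[1]+h,o[0]:o[0]+w],None,fx=k,fy=k,interpolation=cv2.INTER_CUBIC)
    for b,col in boxes:
        P=box(*b)
        for f in(P[:4],P[4:]):
            q=((proj(c,f[[0,1,3,2]])+.5-o)*k-.5).round().astype(int);cv2.polylines(im,[q.reshape(-1,1,2)],True,col,1)
    cv2.imwrite(name,im)
E
python3 -c "
from ovb import *
ovb('side',(540,-97,20),[((543.8,-97.2,-.072,18,46,120,54),(0,0,255)),((538,-97.2,-.072,0,18,170,64),(0,255,0))],'pics/b1.png')"; python3 plan.py 543.8 -97.2 100 1.499
```

```text
t 18.45 pos [637.3 -99.9 102.1] th -1.6425 tilt 0.0012 F [-0.3 -0.1 -0.8] w 85.1 j [ 0.22  0.51 -0.18  1.67  0.11  0.97 -1.64]
delta [0.008, 0.1869, 0.0043] yaw 0.0
```

View pics/b1.png

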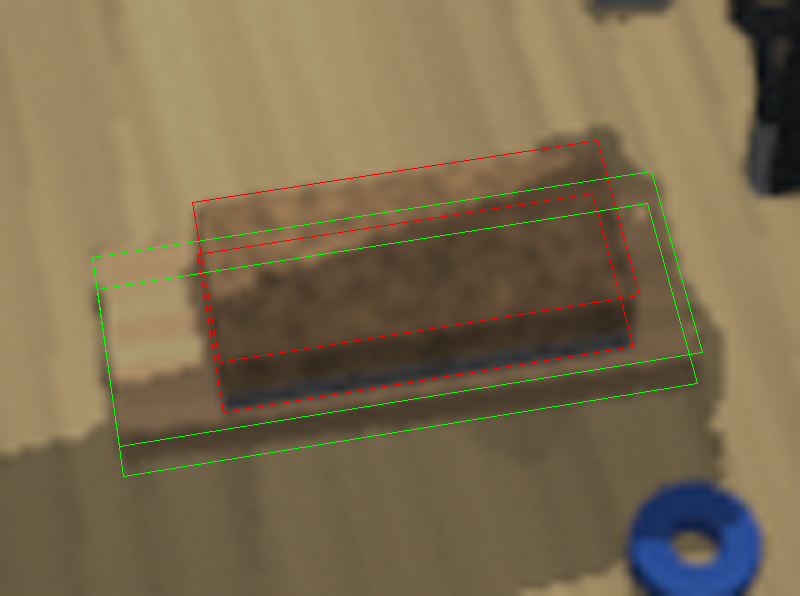

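jog_arm([
  [[0.004,0.06,0],0],
  [[0.006,0.12,0],0],
  [[0.008,0.187,0],0],
  [[0.008,0.187,0],0],
  [[0.008,0.187,0],0],
  [[0.008,0.187,0],0],
])

```text
t: 19.05
position: [545.9, -97.8, 102.7]
orientation: [-2.139, 2.3, -0.002]
force: [0.3, 0.1, 0.4]
grip_width: 1.0
```

```bash
python3 plan.py 543.8 -97.2 21 1.499
```

```text
t 19.05 pos [545.9 -97.8 102.7] th -1.6433 tilt 0.0019 F [0.3 0.1 0.4] w 85.0 j [ 0.26  0.37 -0.19  1.9   0.09  0.88 -1.62]
delta [-0.0009, 0.0043, 0.1634] yaw -0.0001
```

jog_arm([
  [[-0.001,0.002,0.03],0],
  [[-0.001,0.002,0.06],0],
  [[-0.001,0.003,0.09],0],
  [[-0.001,0.003,0.12],0],
  [[-0.001,0.003,0.145],0],
  [[-0.001,0.003,0.162],0],
  [[-0.001,0.003,0.162],0],
  [[-0.001,0.003,0.162],0],
])

```text
t: 19.85
position: [544.0, -97.3, 21.2]
orientation: [-2.139, 2.3, -0.001]
force: [-0.7, 0.0, 0.5]
grip_width: 1.003
```

```bash
python3 plan.py 543.8 -97.2 22 1.499
```

```text
t 19.85 pos [544.  -97.3  21.2] th -1.6433 tilt 0.0006 F [-0.7  0.   0.5] w 85.2 j [ 0.24  0.48 -0.18  1.95  0.12  0.72 -1.65]
delta [-0.0001, 0.0005, -0.0015] yaw -0.0001
```

jog_arm([
  [[0,0,-0.001],0],
  [[0,0,-0.001],0],
  [[0,0,-0.001],0],
  [[0,0,-0.001],0],
  [[0,0,-0.001],0],
  [[0,0,-0.001],0],
], fingers=1, force=30)

```text
t: 20.45
position: [544.3, -97.5, 22.4]
orientation: [-2.139, 2.3, -0.002]
force: [-1.2, -0.2, 5.7]
grip_width: 0.624
```

jog_arm([
  [[0,0,-0.01],0],
  [[0,0,-0.02],0],
  [[0,0,-0.04],0],
  [[0,0,-0.06],0],
  [[0,0,-0.08],0],
  [[0,0,-0.08],0],
])

```text
t: 21.05
position: [545.0, -97.5, 63.5]
orientation: [-2.138, 2.299, -0.005]
force: [0.1, 0.5, -0.8]
grip_width: 0.624
```

```bash
python3 plan.py 457.4 346.3 62 1.231; python3 -c "
from ovb import *
p=env.read_state()['position']
print(p)
ovb('side',(540,-97,40),[((543.8,-97.2,-.072,18+p[2]-22,46+p[2]-22,120,54),(0,0,255)),((538,-97.2,-.072,0,18,170,64),(0,255,0))],'pics/b2.png')"
```

```text
t 21.05 pos [545.  -97.5  63.5] th -1.6436 tilt 0.0038 F [ 0.1  0.5 -0.8] w 53.1 j [ 0.25  0.42 -0.18  1.93  0.1   0.8  -1.64]
delta [-0.8725, 0.2393, 0.0031] yaw 0.0425
[545.03533959 -97.48349828  63.54257954]
```

View pics/b2.png

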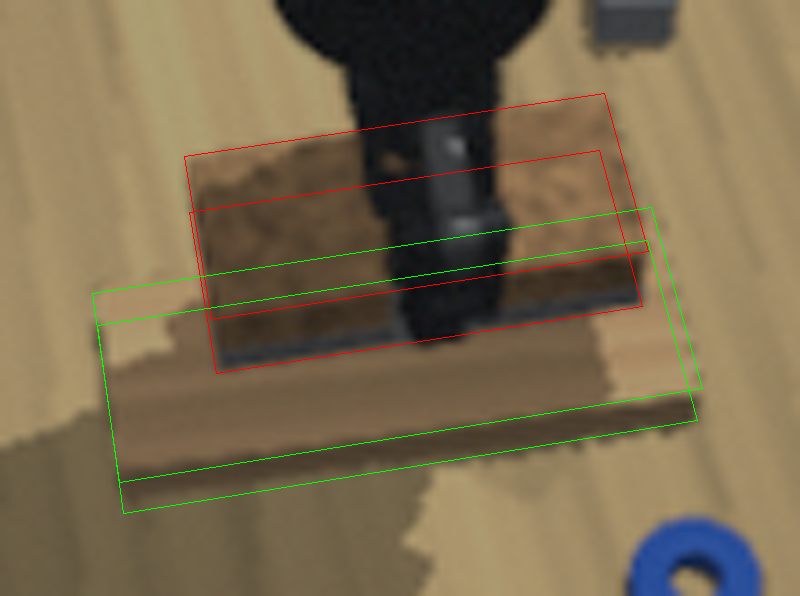

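jog_arm([
  [[-0.02,0.006,-0.02],-0.022],
  [[-0.06,0.016,-0.04],-0.045],
  [[-0.11,0.03,-0.04],-0.068],
  [[-0.16,0.044,-0.04],-0.091],
  [[-0.21,0.058,-0.04],-0.114],
  [[-0.26,0.072,-0.04],-0.137],
  [[-0.31,0.086,-0.04],-0.16],
  [[-0.36,0.1,-0.04],-0.183],
])

```text
t: 21.9
position: [506.1, 86.7, 81.3]
orientation: [3.048, -0.759, -0.001]
force: [0.2, -0.4, -0.9]
grip_width: 0.626
```

```bash
python3 plan.py 457.3 346.1 82 1.231
```

```text
t 21.9 pos [506.1  86.7  81.3] th -0.4878 tilt 0.0006 F [ 0.2 -0.4 -0.9] w 53.2 j [ 0.17  0.36 -0.5   2.    0.23  0.83 -0.95]
delta [-0.3294, -0.4126, -0.0015] yaw 0.2264
```

jog_arm([
  [[-0.03,-0.037,0],-0.023],
  [[-0.06,-0.075,0],-0.046],
  [[-0.1,-0.125,0],-0.069],
  [[-0.14,-0.175,0],-0.092],
  [[-0.18,-0.225,0],-0.115],
  [[-0.22,-0.275,0],-0.138],
  [[-0.26,-0.325,0],-0.161],
  [[-0.29,-0.363,0],-0.184],
])

```text
t: 22.7
position: [464.1, 316.4, 81.4]
orientation: [-2.966, -1.033, 0.0]
force: [-0.0, -0.5, -1.0]
grip_width: 0.627
```

```bash
python3 plan.py 457.3 346.1 82 1.231
```

```text
t 22.7 pos [464.1 316.4  81.4] th 0.6699 tilt 0.0008 F [-0.  -0.5 -1. ] w 53.3 j [-0.06  0.51 -0.79  1.88  0.44  0.93 -0.38]
delta [0.0262, -0.0549, -0.0012] yaw -0.0893
```

jog_arm([
  [[0.006,-0.013,0],-0.022],
  [[0.012,-0.026,0],-0.045],
  [[0.018,-0.04,0],-0.067],
  [[0.026,-0.055,0],-0.089],
  [[0.026,-0.055,0],-0.089],
  [[0.026,-0.055,0],-0.089],
  [[0.026,-0.055,0],-0.089],
])

```text
t: 23.4
position: [458.6, 343.2, 81.2]
orientation: [2.575, 1.798, -0.001]
force: [0.1, 0.5, 0.3]
grip_width: 0.628
```

```bash
python3 -c "
from ovb import *
p=env.read_state()['position']
print(p)
ovb('side',(457,346,40),[((p[0],p[1],-.341,p[2]-4,p[2]+24,120,54),(0,0,255)),((457.3,346.1,-.341,0,12,156,70),(0,255,0))],'pics/b3.png')"; python3 plan.py 457.3 346.1 20 1.231
```

```text
[458.56778632 343.20165066  81.22753825]
t 23.45 pos [458.6 343.3  81.3] th 1.2194 tilt 0.0011 F [-0.8 -0.  -1.1] w 53.2 j [-0.03  0.57 -0.9   1.85  0.54  0.98  0.05]
delta [0.0044, -0.0044, 0.1226] yaw -0.0018
```

View pics/b3.png

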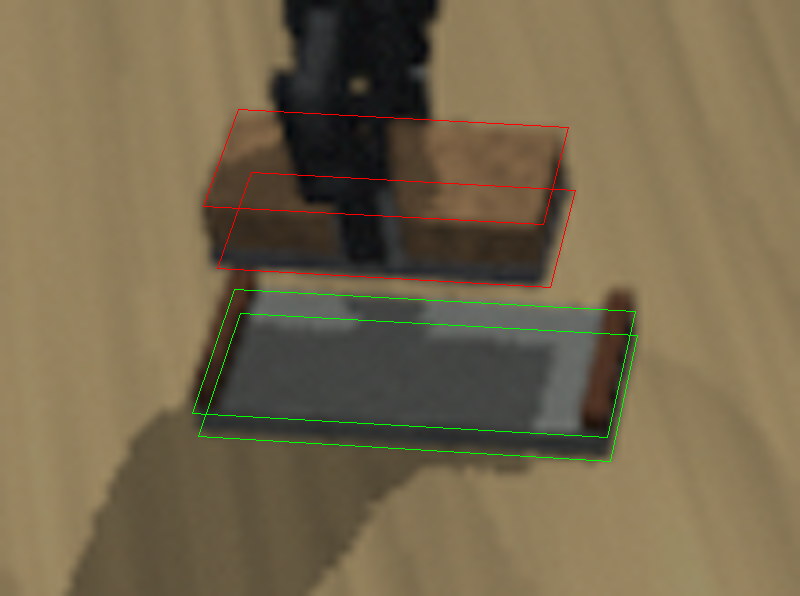

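jog_arm([
  [[0.004,-0.004,0.0],-0.002],
  [[0.004,-0.004,0.02],-0.002],
  [[0.004,-0.004,0.05],-0.002],
  [[0.004,-0.004,0.08],-0.002],
  [[0.004,-0.004,0.1],-0.002],
  [[0.004,-0.004,0.112],-0.002],
  [[0.004,-0.004,0.112],-0.002],
  [[0.004,-0.004,0.112],-0.002],
])

```text
t: 24.25
position: [457.2, 347.0, 25.6]
orientation: [-2.562, -1.818, -0.0]
force: [0.9, -0.3, -0.2]
grip_width: 0.625
```

```bash
python3 plan.py 457.3 346.1 16 1.231; python3 -c "
from ovb import *
p=env.read_state()['position']
ovb('side',(457,346,40),[((p[0],p[1],-.341,p[2]-4,p[2]+24,120,54),(0,0,255)),((457.3,346.1,-.341,0,12,156,70),(0,255,0))],'pics/b4.png')"; python3 plan.py 457.3 346.1 16 1.231
```

```text
t 24.25 pos [457.2 347.   25.6] th 1.2344 tilt 0.0003 F [ 0.9 -0.3 -0.2] w 53.1 j [-0.08  0.64 -0.85  1.88  0.62  0.9  -0.  ]
delta [-0.0016, 0.0007, 0.0192] yaw 0.0005
t 24.3 pos [457.5 347.1  25.9] th 1.2344 tilt 0.0009 F [ 0.2 -0.  -1.5] w 53.3 j [-0.08  0.64 -0.85  1.88  0.62  0.9  -0.  ]
delta [-0.002, 0.0004, 0.0198] yaw 0.0005
```

View pics/b4.png

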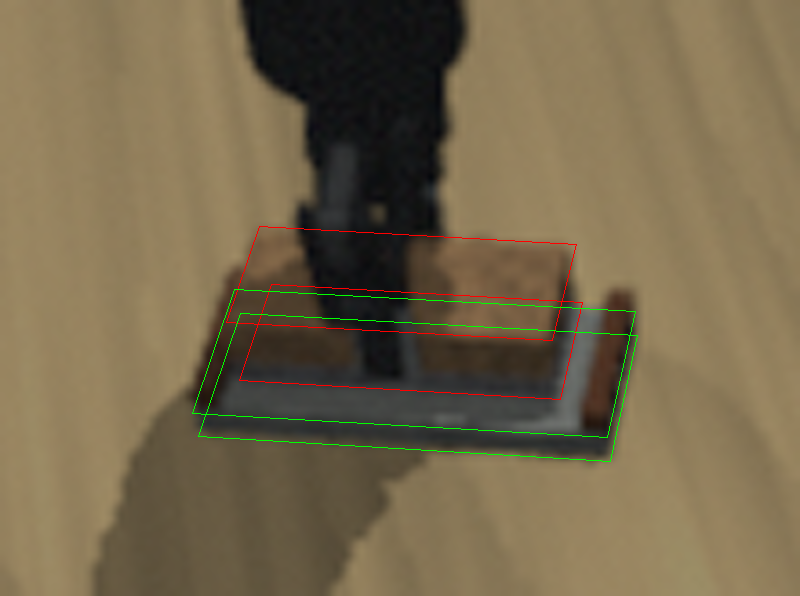

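jog_arm([
  [[-0.001,-0.001,0.005],0],
  [[-0.001,-0.001,0.01],0],
  [[-0.001,-0.001,0.014],0],
  [[-0.001,-0.001,0.017],0],
  [[-0.001,-0.001,0.017],0],
  [[-0.001,-0.001,0.017],0],
])

```text
t: 24.9
position: [456.6, 346.3, 17.0]
orientation: [2.562, 1.818, -0.0]
force: [0.6, -0.0, -1.8]
grip_width: 0.624
```

jog_arm([
  [[0,0,0.002],0],
  [[0,0,0.003],0],
  [[0,0,0.003],0],
  [[0,0,0.003],0],
])

```text
t: 25.3
position: [456.7, 346.5, 16.5]
orientation: [2.562, 1.817, 0.0]
force: [-1.3, -1.9, 5.7]
grip_width: 0.627
```

Contact at TCP z = 16.5 mm, as expected. I'll open the fingers and lift.

jog_arm([
  [[0,0,0],0],
  [[0,0,0],0],
  [[0,0,0],0],
  [[0,0,0],0],
  [[0,0,0],0],
], fingers=0)

```text
t: 25.8
position: [456.5, 346.3, 15.4]
orientation: [2.562, 1.818, -0.0]
force: [-0.2, -0.2, -0.8]
grip_width: 1.0
```

jog_arm([
  [[0,0,-0.02],0],
  [[0,0,-0.06],0],
  [[0,0,-0.12],0],
  [[0,0,-0.18],0],
  [[-0.05,0.04,-0.2],0],
  [[-0.12,0.1,-0.2],0],
  [[-0.18,0.16,-0.2],0],
  [[-0.24,0.22,-0.2],0],
])

```text
t: 26.6
position: [521.4, 195.3, 116.5]
orientation: [2.561, 1.818, 0.002]
force: [1.1, 0.0, -0.5]
grip_width: 1.003
```

```bash
python3 -c "
from ovb import *
ovb('side',(457,346,40),[((456.7,346.5,-.341,12,40,120,54),(0,0,255)),((457.3,346.1,-.341,0,12,156,70),(0,255,0))],'pics/b5.png')
ovb('top',(457,346,40),[((456.7,346.5,-.341,12,40,120,54),(0,0,255)),((457.3,346.1,-.341,0,12,156,70),(0,255,0))],'pics/b5t.png')
a=[cv2.resize(cv2.imread(f),(400,300)) for f in('pics/b5.png','pics/b5t.png')]
cv2.imwrite('pics/b5c.png',np.hstack(a))
"; python3 plan.py 541 -97 120 1.499
```

```text
t 26.7 pos [524.3 188.9 115.4] th 1.2229 tilt 0.0049 F [ 0.4 -0.1 -0.3] w 85.1 j [ 0.3   0.5  -0.93  1.86  0.47  1.02  0.39]
delta [-0.5262, 0.2263, -0.0093] yaw -0.0439
```

View pics/b5c.png

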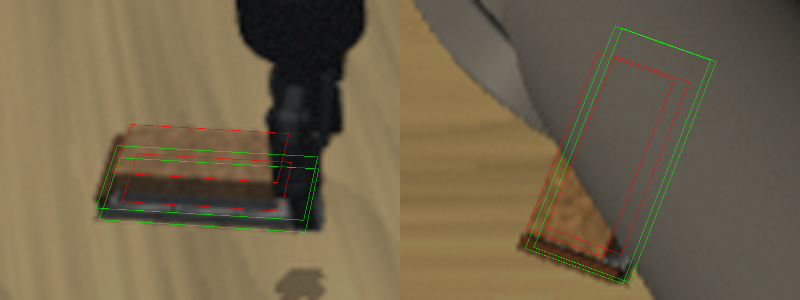

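jog_arm([
  [[-0.06,0.03,-0.01],-0.01],
  [[-0.14,0.06,-0.01],-0.02],
  [[-0.22,0.09,-0.01],-0.03],
  [[-0.3,0.13,-0.01],-0.04],
  [[-0.38,0.16,-0.01],-0.044],
  [[-0.46,0.2,-0.01],-0.044],
  [[-0.46,0.2,-0.01],-0.044],
  [[-0.46,0.2,-0.01],-0.044],
])

```text
t: 27.5
position: [539.3, -54.1, 120.9]
orientation: [-2.29, -2.15, -0.001]
force: [1.0, 1.1, -0.0]
grip_width: 1.0
```

```bash
python3 plan.py 541 -97 120 1.499; python3 -c "
from ovb import *
B=[((456.7,346.5,-.341,12,40,120,54),(0,0,255)),((457.3,346.1,-.341,0,12,156,70),(0,255,0))]
P=[((540,-97.2,-.072,0,18,170,64),(0,255,0))]
for i,(n,X,b) in enumerate([('side',(457,346,40),B),('top',(457,346,40),B),('side',(540,-97,10),P),('top',(540,-97,10),P)]): ovb(n,X,b,f'pics/c{i}.png')
a=[cv2.resize(cv2.imread(f'pics/c{i}.png'),(400,300)) for i in range(4)]
cv2.imwrite('pics/c.png',np.vstack([np.hstack(a[:2]),np.hstack(a[2:])]))
"
```

```text
t 27.5 pos [539.3 -54.1 120.9] th 1.5078 tilt 0.0006 F [ 1.   1.1 -0. ] w 85.0 j [ 0.81  0.48 -1.    1.89  0.48  1.02  1.11]
delta [-0.0854, 0.0087, 0.0018] yaw 0.0014
```

View pics/c.png

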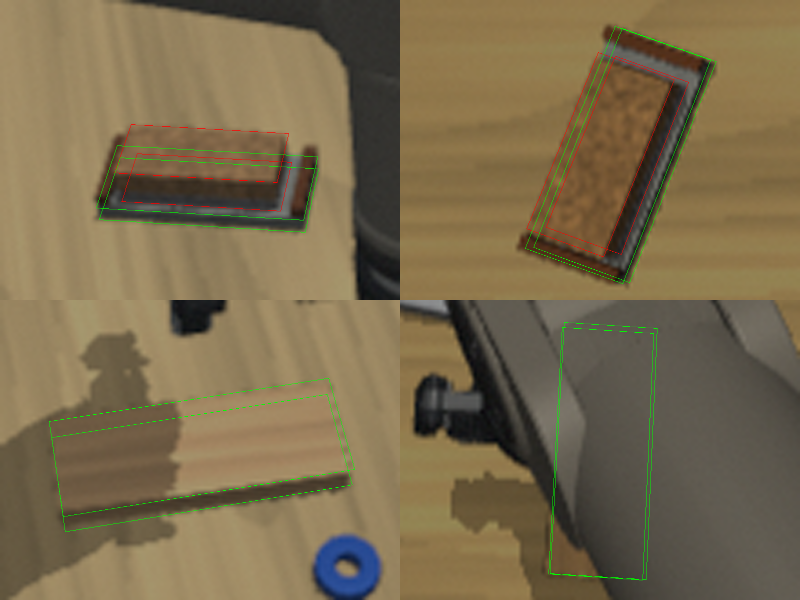

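jog_arm([
  [[-0.04,0.004,0],0.001],
  [[-0.085,0.009,0.0],0.001],
  [[-0.085,0.009,0.03],0.001],
  [[-0.085,0.009,0.08],0.001],
  [[-0.085,0.009,0.12],0.001],
  [[-0.085,0.009,0.12],0.001],
  [[-0.085,0.009,0.12],0.001],
])

```text
t: 28.4
position: [541.0, -94.4, 60.5]
orientation: [-2.291, -2.149, -0.0]
force: [1.4, -0.2, 0.8]
grip_width: 0.998
```

```bash
python3 -c "
from ovb import *
ovb('side',(540,-97,40),[((540,-97.2,-.072,0,18,170,64),(0,255,0))],'pics/d1.png')"; python3 plan.py 540 -97.2 1 1.499
```

```text
t 28.45 pos [541.7 -94.7  61.2] th 1.5063 tilt 0.0012 F [-0.2 -0.1  1.3] w 85.1 j [ 0.81  0.57 -0.92  1.92  0.57  0.93  1.12]
delta [-0.0052, -0.0031, 0.1204] yaw 0.0012
```

View pics/d1.png

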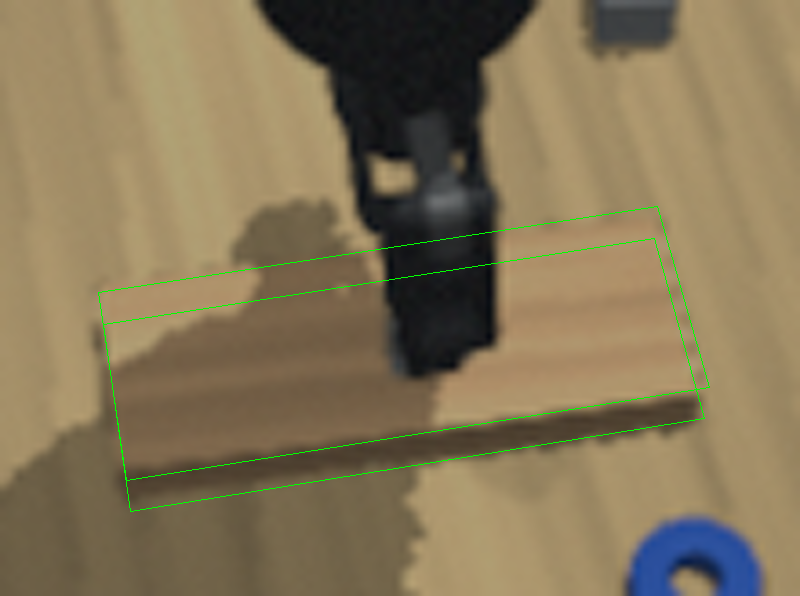

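jog_arm([
  [[-0.004,-0.006,0],0.001],
  [[-0.004,-0.006,0.03],0.001],
  [[-0.004,-0.006,0.06],0.001],
  [[-0.004,-0.006,0.09],0.001],
  [[-0.004,-0.006,0.11],0.001],
  [[-0.004,-0.006,0.12],0.001],
  [[-0.004,-0.006,0.12],0.001],
  [[-0.004,-0.006,0.12],0.001],
])

```text
t: 29.25
position: [538.3, -97.7, 0.7]
orientation: [2.3, 2.139, 0.001]
force: [0.2, -0.2, 0.1]
grip_width: 1.003
```

```bash
python3 plan.py 538.5 -96.5 1 1.499
```

```text
t 29.25 pos [538.3 -97.7   0.7] th 1.4984 tilt 0.0005 F [ 0.2 -0.2  0.1] w 85.2 j [ 0.76  0.65 -0.85  1.96  0.66  0.83  1.04]
delta [0.0024, 0.0001, -0.0006] yaw -0.0001
```

jog_arm([
  [[0,0,0],0],
  [[0,0,0],0],
  [[0,0,0],0],
  [[0,0,0],0],
  [[0,0,0],0],
], fingers=1, force=30)

```text
t: 29.75
position: [538.7, -97.8, 1.4]
orientation: [2.3, 2.138, 0.001]
force: [-0.9, 0.4, 5.9]
grip_width: 0.739
```

jog_arm([
  [[0,0,-0.01],0],
  [[0,0,-0.02],0],
  [[0,0,-0.04],0],
  [[0,0,-0.07],0],
  [[0,0,-0.1],0],
  [[0,0,-0.12],0],
  [[0,0,-0.12],0],
])

```text
t: 30.45
position: [539.5, -98.0, 62.7]
orientation: [2.298, 2.137, 0.003]
force: [-0.1, 0.5, -0.8]
grip_width: 0.743
```

```bash
python3 plan.py 513.7 -316.1 70 1.904; python3 -c "
from ovb import *
p=env.read_state()['position']
ovb('side',(540,-97,60),[((538.5,-97,-.072,p[2]-1,17+p[2],170,64),(0,0,255))],'pics/d2.png')"
```

```text
t 30.45 pos [539.5 -98.   62.7] th 1.4979 tilt 0.0039 F [-0.1  0.5 -0.8] w 63.1 j [ 0.82  0.56 -0.92  1.93  0.56  0.93  1.11]
delta [-0.4388, -0.0197, -0.0146] yaw -0.0646
```

View pics/d2.png

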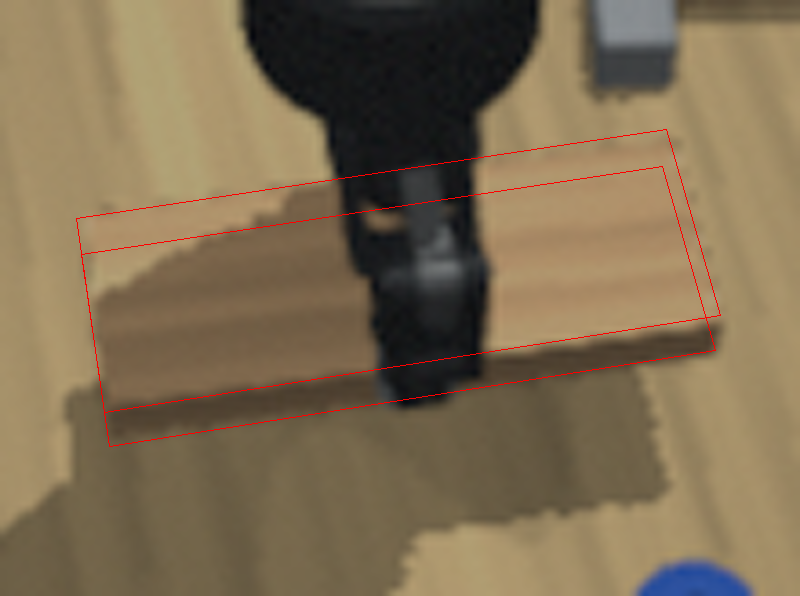

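jog_arm([
  [[-0.04,-0.002,-0.01],-0.008],
  [[-0.11,-0.005,-0.02],-0.02],
  [[-0.18,-0.008,-0.02],-0.03],
  [[-0.25,-0.011,-0.02],-0.04],
  [[-0.32,-0.014,-0.02],-0.05],
  [[-0.39,-0.018,-0.02],-0.06],
  [[-0.439,-0.02,-0.02],-0.0645],
  [[-0.439,-0.02,-0.02],-0.0645],
])

```text
t: 31.3
position: [509.9, -321.5, 69.1]
orientation: [-1.832, -2.551, 0.004]
force: [-0.1, -0.6, -1.1]
grip_width: 0.74
```

jog_arm([
  [[0,0,0],0],
  [[0,0,0],0],
  [[0,0,0],0],
])

```text
t: 31.6
position: [512.5, -314.2, 70.6]
orientation: [-1.819, -2.561, -0.0]
force: [-0.4, 0.5, -0.8]
grip_width: 0.736
```

```bash
python3 plan.py 513.7 -316.1 35 1.904; python3 -c "
from ovb import *
p=env.read_state()['position']
print(p)
ovb('side',(513,-316,30),[((p[0],p[1],.333,p[2]-1,17+p[2],170,64),(0,0,255)),((513.7,-316.1,.333,0,12,206,80),(0,255,0))],'pics/d3.png',140)"; python3 plan.py 513.7 -316.1 35 1.904
```

```text
t 31.6 pos [ 512.5 -314.2   70.6] th 1.9062 tilt 0.0004 F [-0.4  0.5 -0.8] w 62.5 j [ 1.19  0.67 -0.98  1.79  0.64  1.04  1.87]
delta [-0.0044, 0.0011, 0.0713] yaw 0.0003
[ 512.47890599 -314.20043147   70.62768027]
t 31.65 pos [ 512.5 -314.5   70.7] th 1.9059 tilt 0.0001 F [ 0.9  0.9 -1.3] w 62.7 j [ 1.19  0.67 -0.98  1.79  0.64  1.04  1.87]
delta [-0.0039, 0.0012, 0.0714] yaw 0.0003
```

View pics/d3.png

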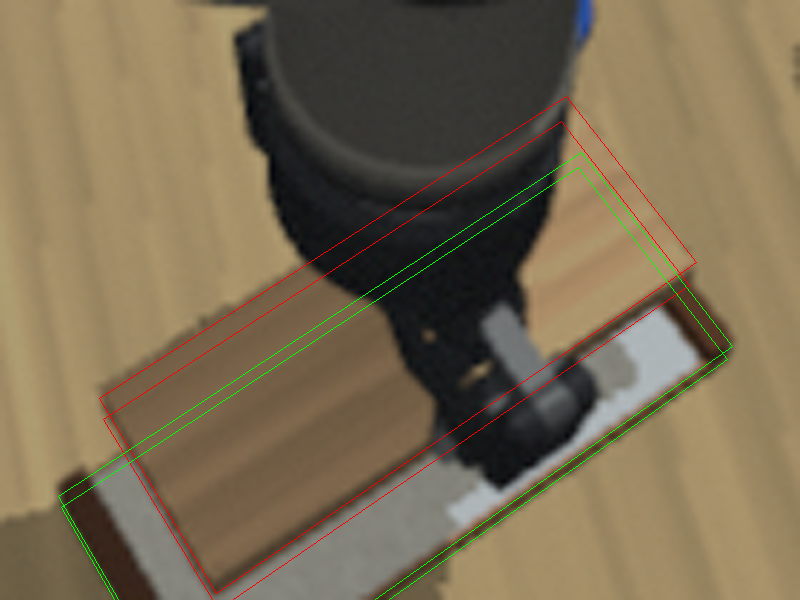

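jog_arm([
  [[-0.003,0.001,0.0],0],
  [[-0.003,0.001,0.02],0],
  [[-0.003,0.001,0.045],0],
  [[-0.003,0.001,0.07],0],
  [[-0.003,0.001,0.085],0],
  [[-0.003,0.001,0.085],0],
  [[-0.003,0.001,0.085],0],
])

```text
t: 32.35
position: [513.1, -317.2, 27.8]
orientation: [-1.823, -2.559, -0.0]
force: [-0.8, 0.3, -1.4]
grip_width: 0.743
```

```bash
python3 -c "
from ovb import *
p=env.read_state()['position']
ovb('side',(513,-316,30),[((p[0],p[1],.333,p[2]-1,17+p[2],170,64),(0,0,255)),((513.7,-316.1,.333,0,12,206,80),(0,255,0))],'pics/d4.png',140)"; python3 plan.py 513.7 -316.1 13 1.904
```

```text
t 32.4 pos [ 513.5 -317.3   28.3] th 1.9036 tilt 0.0006 F [ 0.2  1.  -1.1] w 62.8 j [ 1.16  0.72 -0.94  1.81  0.7   0.98  1.83]
delta [0.002, 0.0012, 0.0305] yaw -0.0001
```

View pics/d4.png

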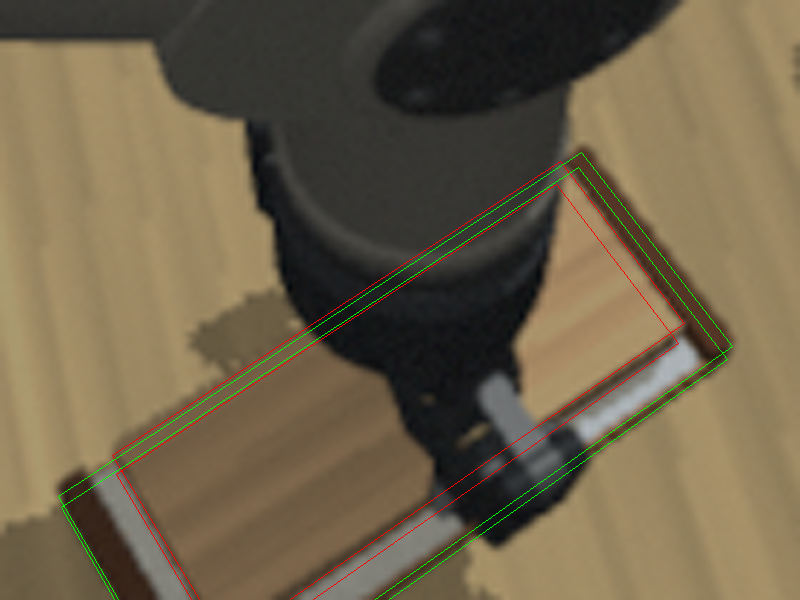

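jog_arm([
  [[0.001,0.001,0.008],0],
  [[0.001,0.001,0.016],0],
  [[0.001,0.001,0.022],0],
  [[0.001,0.001,0.027],0],
  [[0.001,0.001,0.027],0],
  [[0.001,0.001,0.027],0],
])

```text
t: 33.0
position: [513.4, -316.7, 14.5]
orientation: [1.823, 2.559, -0.0]
force: [0.1, 0.2, -1.0]
grip_width: 0.736
```

jog_arm([
  [[0,0,0.002],0],
  [[0,0,0.003],0],
  [[0,0,0.003],0],
  [[0,0,0.003],0],
])

```text
t: 33.4
position: [513.5, -316.7, 13.5]
orientation: [1.823, 2.558, -0.0]
force: [-0.4, 0.0, 2.6]
grip_width: 0.742
```

jog_arm([
  [[0,0,0.001],0],
  [[0,0,0.001],0],
  [[0,0,0.001],0],
  [[0,0,0.001],0],
  [[0,0,0.001],0],
], fingers=0)

```text
t: 33.9
position: [513.4, -316.7, 12.5]
orientation: [1.823, 2.558, -0.0]
force: [-0.7, -0.4, 0.6]
grip_width: 0.999
```

jog_arm([
  [[0,0,-0.02],0],
  [[0,0,-0.06],0],
  [[0,0,-0.12],0],
  [[0,0,-0.2],0],
  [[0,0,-0.28],0],
  [[-0.05,-0.05,-0.34],0],
  [[-0.12,-0.1,-0.36],0],
  [[-0.2,-0.16,-0.36],0],
])

```text
t: 34.7
position: [472.6, -437.6, 198.1]
orientation: [1.814, 2.556, -0.001]
force: [0.5, -0.7, 0.1]
grip_width: 0.999
```

jog_arm([
  [[-0.08,-0.04,0],0],
  [[-0.16,-0.08,0],0],
  [[-0.24,-0.12,0],0],
  [[-0.3,-0.14,0],0],
  [[-0.3,-0.14,0],0],
  [[-0.3,-0.14,0],0],
])

```text
t: 35.3
position: [453.4, -602.0, 193.9]
orientation: [1.823, 2.557, 0.002]
force: [0.1, 0.4, -0.5]
grip_width: 1.0
```

```bash
python3 plan.py 513.7 -316.1 13 1.904; python3 -c "
from ovb import *
for n in('side','top'): vision.camera(n)
B=[((457,346.3,-.341,12,40,120,54),(0,0,255)),((457.3,346.1,-.341,0,12,156,70),(0,255,0))]
P=[((513.7,-316.1,.333,12,30,170,64),(0,0,255)),((513.7,-316.1,.333,0,12,206,80),(0,255,0))]
for i,(n,X,b) in enumerate([('side',(457,346,40),B),('top',(457,346,40),B),('side',(513,-316,10),P),('top',(513,-316,10),P)]): ovb(n,X,b,f'pics/e{i}.png',140)
a=[cv2.resize(cv2.imread(f'pics/e{i}.png'),(400,300)) for i in range(4)]
cv2.imwrite('pics/e.png',np.vstack([np.hstack(a[:2]),np.hstack(a[2:])]))
"; python3 ov.py pics/t4.png side top
```

```text
t 35.3 pos [ 453.4 -602.   193.9] th 1.9026 tilt 0.002 F [ 0.1  0.4 -0.5] w 85.0 j [ 1.4   0.78 -0.96  1.27  0.62  1.4   2.38]
delta [0.5013, 0.3002, 0.3619] yaw -0.0002
```

View pics/e.png

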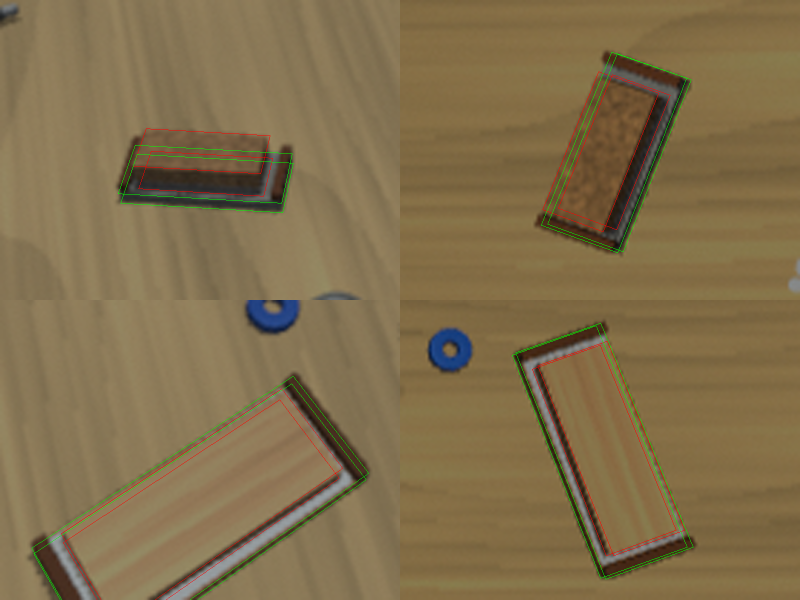

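View pics/t4.png

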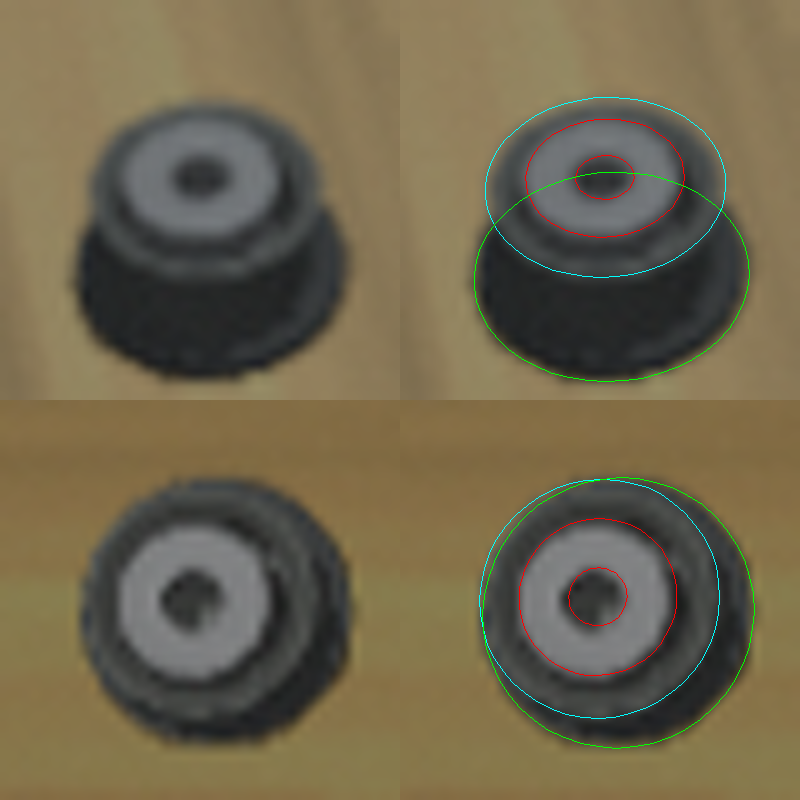

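```bash
python3 -c "
from workcell import env
print(env.job_done())"
```

```text
the job is handed in; nothing more can be done
None
```

I put all four pieces in their places, let go of each, and handed the job in at about 35 s of robot time. No verdict was reported. The wide-bore ring went into the tube first, then the narrow-bore ring on it, the sanding block on the shorter rest and the plywood blank on the papered board.

I checked the placements by overlaying the expected outlines on pictures from both cameras:
- **Rings:** the narrow ring lies flat, about 1 mm off the tube axis, at the expected height. The wide ring was flat at the bottom when I looked before covering it.
- **Sanding block:** it lies flat between the cleats, in line with the rest and about 1–2 mm off centre.
- **Blank:** it matches its predicted outline on the board to about 1–2 mm and lies between the cleats.

**Ring release:** the wide ring fell about 16 mm inside the tube when I let go, because the fingers had already met the rim. That works out to about 0.6 m/s, below the 0.8 m/s limit, though I did not measure the speed.

**Bystanders:** I kept the arm clear of the glue bottle, hammer and pliers, but did not measure their positions at the end. The robot was touching nothing when I handed in.

No checks failed. The only disagreements were 1–2 mm between the two cameras and small drifts in the arm's position readings, all well within tolerance.

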